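Close the coffee caddy and take off only its outer cap

ROBOT

A 6-joint arm with a two-finger parallel gripper is mounted at the origin on the work surface. World frame = base frame: x ahead of the robot, y to its left, z up, the work surface at z = 0. Lengths are in mm, angles in rad, forces in N, time in s.
With the tool pointing down it reaches from about 350 to 875 mm from the base axis. Payload 4.2 kg.
Tool frame: the origin (TCP) lies on the centre line of the jaws, within the pads' length; the fingertips stand 14 mm ahead of it and the grasp point (between the pads) lies 5 mm behind it (tcp_to_tips is the distance from the TCP to the fingertips, in mm); z points along the fingers, y is the direction in which the jaws open and shut (so a half turn about z gives the same grasp; the last joint's range is limited). The gripper opens to 85 mm and grips with 20 to 120 N. Pads are 22 mm wide; open, the fingers measure 114 mm over their backs; the gripper's body (76 mm by 85 mm) begins 54 mm behind the grasp point. The pads swing forward as they close: fully open they stand 13 mm farther back than shut.
Start: joints at [1.531, 0.385, 0.008, 0, -1.194, -0.259], TCP at [183.951, 597.295, 219.912] pointing down, gripper open.
Joint ranges: [-3.14, 3.14], [-1.21, 2.06], [-1.07, 1.41], [-3.16, 2.05], [-2.99, -0.16], [-3.1, 3.1]. Speed limits (rad/s): [2.79, 2.79, 3.14, 3.14, 3.14, 3.14].

INTERFACE

Orientations are given as a unit quaternion [x, y, z, w].
In Python, from bench import read_state, get_image, job_done, tcp_to_tips gives the robot as it stands. The module is installed in compiled form; this text tells all that it offers.
- The arm moves only by the tool play_rows, never from a script. Its argument "targets" is a list of rows, each an object of numbers: "gripper": the gripper's target within -1 to 1 (shut at 1, half-way at 0, fully open at -1); "tx", "ty", "tz": the shift along the tool's x, y, z scaled (see below); "spin": the turn about the tool's z scaled (see below). A call has 1 to 12 rows; each row is the pose to reach, as a shift and turn from the pose commanded when the call began, along the tool's axes at that moment; what a row does not reach only later rows make up. The controller multiplies each number of a shift by 0.25 m and each number of a turn by pi/4 rad. A row lasts 1/8 s, in which the tool goes at most 62.5 mm and 10.7 degrees, less where a joint would pass 70% of its speed; a pose out of reach is approached as far as the arm can. A call with a number of a shift or a turn outside -1 to 1 is refused whole. A call with a gripper value outside its range is refused whole. The fingers move at their own pace and stop on an object; the grip force is fixed at half the most. Time passes only in rows, so rows that repeat a pose let the fingers close. It gives the time, the measured TCP pose, the force and the opening at its end, in the units of the state.
- read_state(): the state, without advancing time (a new reading comes with each control period).
- get_image(name): name is "scene" or "top"; returns a dict with "frame" (384x512x3 uint8, red, green, blue), "depth" (384x512 float32, mm along the optical axis (not along the pixel's ray), 0 where there is no reading), "mtx" (3x3 intrinsics, pixels), "k1" (the pictures are not rectified: a ray, as slopes to the right and down, at radius r is drawn at 1 + k1 r^2 times it, then the intrinsics apply), "world_to_cam" (4x4, takes a point from world to camera coordinates). Camera axes: x right, y up, looking along -z (the intrinsics and any distortion apply to the point x, -y, -z); pixel columns grow to the right and rows downward; lengths in mm; the calibration is good to about 2 mm. A picture is of the moment at which its call begins.
- job_done(): hands the job in, once; it reports no verdict.
The state is a dict: "clock": time; "joints": joint angles; "joint_vel": joint speeds; "joint_efforts": joint torques, N m; "position": TCP position; "ee_rot": TCP orientation; "contact_force": force on the tool from outside, world axes, zero at the start; "wrist_torque": the same for the moment, N m; "gripper_width": finger opening in mm.
Only numpy, scipy, OpenCV 4.12 (cv2) and the standard library are available. Lean on these libraries where they do the work, as an engineer would, in place of code of your own. Each camera call takes 0.05 s, during which the arm holds its last target.

TASK

Pick up the caddy's double lid in one piece (wooden inner lid with its steel outer cap sitting on top), lower it onto the open steel coffee caddy without dropping it, and let go when the inner lid is fully home. Then lift off the outer cap alone by its knob, leaving the inner lid undisturbed in the caddy, and carry the cap over the middle of the red bowl so that any grounds caught under it fall there. Finish while still holding the cap there, level and a few centimetres clear above the bowl's rim; leave the bowl, caddy and everything else where they stand.

Things in the scene. Friction and masses are not known exactly. Their poses are not given: they have to be found in the camera images.
- caddy: open steel coffee caddy, a plain upright cylinder 58 mm across and 85 mm tall, loose, about 0.6 kg. Origin: centre of its underside, z up. Its mouth is a round hole 50 mm across, 55 mm deep. It shares three places in the farther row with the two jars, in any order
- caddy_mouth (a point): centre of the caddy's mouth, level with its rim (85 mm above its underside)
- inner_lid: wooden lid, loose, about 0.11 kg, starts upright on the table on its plug, the outer cap on it. Origin: centre of the plug's underside, z up. Going up: plug 45 mm across, 0-12 mm; disc 62 mm across, 12-34 mm, whose side is the grip to carry the whole lid; boss 36 mm across, 34-42 mm, inside the cap. Seated, the disc rests on the caddy's rim and the origin is 73 mm above the caddy's underside
- outer_cap: steel cap, about 0.06 kg, sits loosely (not clipped, 2.5 mm play each side) over the inner lid's boss and lifts straight off. Origin: centre of its lower edge, 34 mm above the inner lid's origin when on it. Upside-down cup 48 mm across, 16 mm tall (hollow 41 mm across, 11 mm deep), with a round wooden knob on top, 18 mm across, 16-33 mm above the origin
- bowl: red plastic bowl, loose, 130 mm across the rim, 50 mm tall. Origin: centre of its underside. It and the double lid share two places in the nearer row, either way round
- jar_a: bystander: glass jar with twist cap, 66 mm across, 100 mm tall; origin: centre of its underside
- jar_b: bystander: glass jar with twist cap and paper label, 60 mm across, 85 mm tall; origin: centre of its underside
- tongs: bystander: stainless tongs lying flat along their own x axis, 200 mm long, 45 mm wide, 20 mm high; origin: under their middle
- spoon_holder: bystander: round ceramic holder 72 mm across, 90 mm tall, with a grey soup spoon standing in it to 172 mm; origin: centre of its underside
- mug: bystander: mug 80 mm across, 90 mm tall; origin: centre of its underside
- pepper_mill: bystander: wooden pepper mill 52 mm across, 140 mm tall; origin: centre of its underside
- butter_dish: bystander: covered ceramic butter dish, 100 by 170 mm (along its x and y), 77 mm tall; origin: centre of its underside
Not all that is in view belongs to the job. Leave any blue or turquoise look-alike of the inner_lid alone.

How it is judged (in metres and radians):
On the way, in this order (a step that is already met when the one before it is completed fails the run):
1. the inner lid is lifted clear of the table with the outer cap still sitting on it (z of outer_cap in the frame of inner_lid between 0.031 and 0.037 m and horizontal distance between outer_cap and inner_lid below 0.005 m and height (world z) of inner_lid above 0.03 m), for 0.2 s.
2. the inner lid is fully home in the caddy with the outer cap still on it, and let go (horizontal distance between inner_lid and caddy below 0.004 m and z of inner_lid in the frame of caddy between 0.07 and 0.076 m and angle between the z axis of inner_lid and the z axis of caddy, either way round below 0.06 rad and angle between caddy's own z axis and vertical below 0.05 rad and z of outer_cap in the frame of inner_lid between 0.031 and 0.037 m and horizontal distance between outer_cap and inner_lid below 0.005 m and contact force between the fingers and inner_lid below 0.3 N), for 0.3 s.
3. the outer cap alone is lifted clear while the inner lid stays home (horizontal distance between inner_lid and caddy below 0.004 m and z of inner_lid in the frame of caddy between 0.07 and 0.076 m and angle between the z axis of inner_lid and the z axis of caddy, either way round below 0.06 rad and angle between caddy's own z axis and vertical below 0.05 rad and z of outer_cap in the frame of inner_lid above 0.06 m and contact force between the fingers and outer_cap above 0.5 N), for 0.2 s.
At the end, for the whole second after the job is handed in: Inner lid home in the upright caddy (within 4 mm of its axis, 3 mm of its seat, level to 0.06 rad), untouched; the cap held still by the gripper alone, level to 0.25 rad, its centre within 40 mm of the bowl's, its lower edge over 60 mm above the bowl's underside (rim is at 50) (horizontal distance between inner_lid and caddy below 0.004 m and z of inner_lid in the frame of caddy between 0.07 and 0.076 m and angle between the z axis of inner_lid and the z axis of caddy, either way round below 0.06 rad and angle between caddy's own z axis and vertical below 0.05 rad and horizontal distance between outer_cap and bowl below 0.04 m and height (world z) of outer_cap above 0.06 m and angle between outer_cap's own z axis and vertical below 0.25 rad and z of outer_cap in the frame of bowl above 0.06 m and angle between bowl's own z axis and vertical below 0.1 rad and contact force between the fingers and outer_cap above 0.5 N and contact force between outer_cap and bowl below 0.1 N and contact force between outer_cap and inner_lid below 0.1 N and contact force between the arm and inner_lid below 0.3 N and linear speed of outer_cap below 0.05 m/s and linear speed of inner_lid below 0.02 m/s); the arm keeps its last pose, push and grip.
It fails at once if the inner lid is dropped into the caddy, or lifted out again with the cap (over the caddy and more than 7 mm above its seat without the fingers on it) (horizontal distance between inner_lid and caddy below 0.03 m and z of inner_lid in the frame of caddy above 0.08 m and contact force between the fingers and inner_lid below 0.05 N).
It fails at once if the caddy is shifted more than 30 mm or tipped (distance of caddy from where it was at the start of the episode above 0.03 m or angle between caddy's own z axis and vertical above 0.3 rad).
It fails at once if the bowl is shifted more than 30 mm (distance of bowl from where it was at the start of the episode above 0.03 m).
It fails at once if a bystander is shifted more than 30 mm (distance of any of jar_a, jar_b, tongs, spoon_holder, mug, pepper_mill, butter_dish from where it was at the start of the episode above 0.03 m).
It fails at once if an upright bystander is knocked over (angle between any of jar_a, jar_b, spoon_holder, mug, pepper_mill, butter_dish's own z axis and vertical above 0.5 rad).
It also fails if it takes over 64 s, if anything falls off the work surface, if the arm or the gripper's body presses on something with over 40 N, if the wrist force passes 120 N, or if a joint passes its speed limit or range.

## Working session

There is one attempt and no reset: what is moved stays moved. The work goes in short steps, Python scripts to look and compute and a tool call to move; the robot and the scene stay as the last step left them, time stands still between calls to the robot, and variables do not carry over. Pictures are saved under pics/ and viewed, and the job is handed in when it is done.

Besides the shell and the picture viewer there is one more tool, called as a command line: name --argument value ..., lists and objects as JSON in quotes. play_rows: Moves the arm, as the interface text tells. Its arguments: {"type":"object","properties":{"targets":{"type":"array","items":{"type":"object","properties":{"gripper":{"type":"number"},"tx":{"type":"number","minimum":-1,"maximum":1},"ty":{"type":"number","minimum":-1,"maximum":1},"tz":{"type":"number","minimum":-1,"maximum":1},"spin":{"type":"number","minimum":-1,"maximum":1}}}}},"required":["targets"]}

```bash
mkdir -p pics
cat > h.py <<'E'
import numpy as np, cv2
from bench import *
def pts(d):
    K=np.array(d['mtx']);k1=d['k1'];z=d['depth'];h,w=z.shape
    u,v=np.meshgrid(np.arange(w),np.arange(h))
    p=np.stack([u,v],-1).reshape(-1,1,2).astype(np.float64)
    q=cv2.undistortPoints(p,K,np.array([k1,0,0,0,0],float)).reshape(h,w,2)
    X=np.stack([q[...,0]*z,-q[...,1]*z,-z,np.ones_like(z)],-1)
    M=np.linalg.inv(np.array(d['world_to_cam']))
    W=(X@M.T)[...,:3]; W[z<=0]=np.nan
    return W
def save(d,n,crop=None,s=1):
    f=d['frame'][...,::-1]
    if crop: f=f[crop[1]:crop[3],crop[0]:crop[2]]
    cv2.imwrite('pics/'+n,cv2.resize(f,None,fx=s,fy=s,interpolation=cv2.INTER_CUBIC))
E
python3 - <<'E'
from h import *
print(read_state(),tcp_to_tips)
for n in('scene','top'):
    d=get_image(n);save(d,n+'0.png',s=1.5);np.savez(n+'0.npz',**{k:np.array(v) for k,v in d.items()})
    print(n,d['mtx'],d['k1'],d['world_to_cam'])
E
```

```text
{'clock': 0.0, 'joints': array([ 1.53061444e+00,  3.85531928e-01,  6.64054952e-03, -5.19683735e-04,
       -1.19398062e+00, -2.58569227e-01]), 'joint_vel': array([-0.00059093, -0.00017476,  0.00085027,  0.00044045,  0.00051063,
       -0.00023717]), 'joint_efforts': array([-2.42169881e-04, -3.92290986e+01,  1.88402635e+01,  4.18642849e+00,
       -4.65029996e-03, -2.88558489e-06]), 'position': array([183.77075636, 596.74288503, 218.83915779]), 'ee_rot': array([ 9.88849368e-01, -1.48915384e-01, -1.26973734e-04,  1.05797518e-03]), 'contact_force': array([-0.03320793, -0.41487806,  0.81892152]), 'wrist_torque': array([-0.02550284,  0.0575561 ,  0.02782715]), 'gripper_width': 85.49643836849867} 14.0
scene [[368.34229026   0.         254.92119861]
 [  0.         368.34229026 197.69137555]
 [  0.           0.           1.        ]] 0.021755011576130665 [[-7.63400771e-01  6.45849870e-01  9.85942406e-03  4.12675408e+02]
 [-4.22300896e-01 -5.10597329e-01  7.48967503e-01  1.95504811e+02]
 [ 4.88754760e-01  5.67598726e-01  6.62533373e-01 -1.31831680e+03]
 [ 0.00000000e+00  0.00000000e+00  0.00000000e+00  1.00000000e+00]]
top [[354.19284346   0.         258.89714849]
 [  0.         354.19284346 188.91667818]
 [  0.           0.           1.        ]] 0.018933705064595456 [[ 2.83080265e-02 -9.99593938e-01  3.25817539e-03 -2.98964579e+01]
 [ 9.74919422e-01  2.83287832e-02  2.20747823e-01 -5.76916682e+02]
 [-2.20750486e-01 -3.07247677e-03  9.75325475e-01 -8.48104031e+02]
 [ 0.00000000e+00  0.00000000e+00  0.00000000e+00  1.00000000e+00]]
```

View pics/scene0.png

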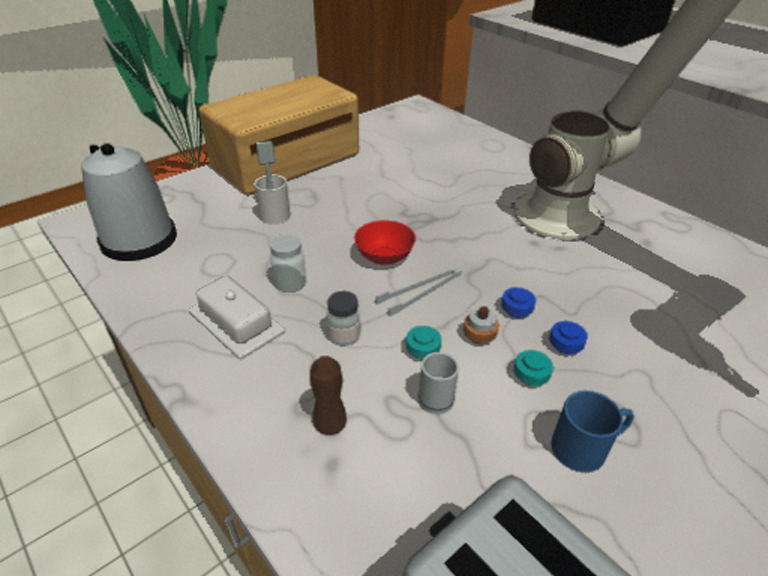

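View pics/top0.png

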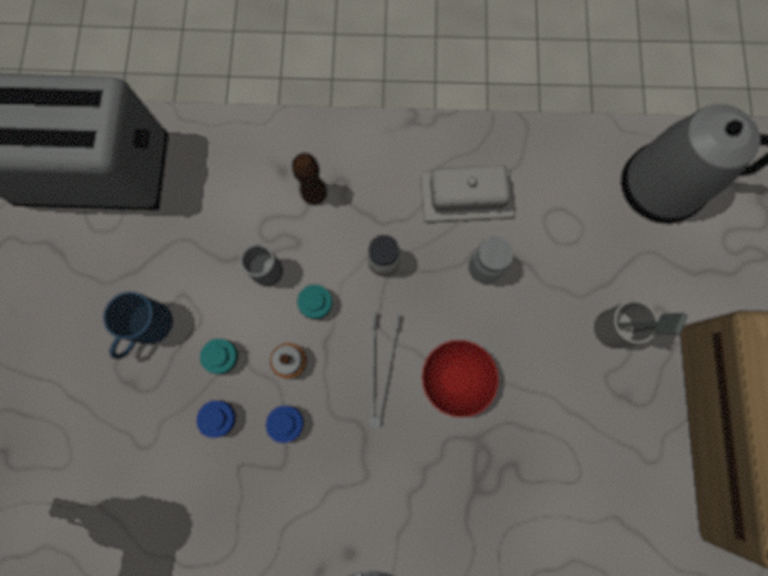

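The double lid, with its wooden disc, grey cap and dark knob, is at scene (481,325) and top (288,361) in the 1.5x pictures. The four blue or turquoise ones around it are the look-alikes. The open caddy is at scene (438,380) and top (262,265); its open, dark mouth and lack of a cap tell it apart from the capped jars at top (384,255) and (492,258). The bowl is the red one at top (460,379). Next I'll enlarge and measure.

Run:
```python
from h import *
for n in('scene','top'):
    d={k:v for k,v in np.load(n+'0.npz').items()}; d['k1']=float(d['k1'])
    np.save(n+'W.npy',pts(d))
    save(d,n+'0c.png',(255,180,400,290) if n=='scene' else (120,150,350,300),s=5 if n=='scene' else 3.4)
W=np.load('topW.npy');S=np.load('sceneW.npy')
def circ(P):
    A=np.c_[2*P[:,:2],np.ones(len(P))];b=(P[:,:2]**2).sum(1);c=np.linalg.lstsq(A,b,rcond=None)[0]
    return c[:2],np.sqrt(c[2]+c[0]**2+c[1]**2)
for n,u,v in [('lid',288,361),('caddy',262,265),('bowl',460,379),('teal1',314,302),('teal2',219,357),('blue1',216,419),('blue2',285,424),('jarb',384,255),('jara',492,258),('pm',310,180)]:
    u=int(u/1.5);v=int(v/1.5);print(n,W[v,u].round(1))
for nm,A in(('top',W),('scene',S)):
    P=A.reshape(-1,3);P=P[np.isfinite(P).all(1)]
    for n,u,v in [('lid',288,361),('caddy',262,265),('bowl',460,379),('teal1',314,302),('teal2',219,357),('blue1',216,419),('blue2',285,424)]:
        c=W[int(v/1.5),int(u/1.5)][:2]
        r=95 if n=='bowl' else 50
        Q=P[(np.hypot(*(P[:,:2]-c).T)<r)&(P[:,2]>6)]
        print(nm,n,len(Q),'z',np.percentile(Q[:,2],[2,50,90,99]).round(1))
        for lo,hi in ([(24,40),(46,52),(60,75)] if n=='lid' else [(75,92)] if n=='caddy' else [(44,56)] if n=='bowl' else [(14,30),(30,40)]):
            R=Q[(Q[:,2]>lo)&(Q[:,2]<hi)]
            if len(R)>5: print('   ',lo,hi,len(R),'mm',((R.min(0)+R.max(0))/2).round(1),np.ptp(R,axis=0).round(1),'mean',R.mean(0).round(1))
```

```text
lid [442.2 149.4  65.4]
caddy [614.3 216.3  30.2]
bowl [ 423.8 -142.1    7.1]
teal1 [546.1 116.2  43.4]
teal2 [445.7 270.6  43.9]
blue1 [344.7 265.6  43.2]
blue2 [340.4 151.1  43.1]
jarb [621.7  -4.6  86.3]
jara [ 617.9 -184.9  100.1]
pm [744.1 126.8 109. ]
top lid 485 z [19.6 49.5 54.7 70. ]
    24 40 179 mm [444.5 156.9  32.5] [61.6 60.1 14.5] mean [442.2 152.   34.7]
    46 52 188 mm [445.9 157.4  49.1] [45.8 46.4  5.8] mean [445.1 156.4  50.3]
    60 75 42 mm [445.6 156.8  67.4] [17.1 15.1  6.5] mean [445.9 156.6  67.9]
top caddy 579 z [14.1 50.1 86.  88.2]
    75 92 161 mm [608.9 211.   82.3] [56.9 55.7 14.6] mean [609.1 211.6  83.8]
top bowl 1910 z [ 6.5 24.  49.5 53.4]
    44 56 377 mm [ 422.6 -137.5   49.5] [129.1 128.8  10.8] mean [ 423.6 -143.2   49.3]
top teal1 448 z [18.1 36.1 44.  46.1]
    14 30 22 mm [537.6 109.6  22.2] [34.2 43.7 14.3] mean [530.  103.4  21. ]
    30 40 278 mm [551.  118.1  35.1] [59.9 59.5  9.7] mean [549.5 117.5  35.1]
top teal2 512 z [17.8 35.1 43.4 45.3]
    14 30 43 mm [448.2 267.7  22.2] [58.6 41.9 15.5] mean [443.6 254.   22.8]
    30 40 318 mm
[... 1062 characters left out ...]
. ] mean [568.6 130.9  23.6]
    30 40 225 mm [549.  117.5  34.8] [61.3 62.9  9.5] mean [554.4 122.   34.6]
scene teal2 497 z [14.3 34.9 43.1 44.7]
    14 30 105 mm [457.8 281.4  21.9] [42.3 56.6 15.6] mean [467.9 290.   22.4]
    30 40 257 mm [447.8 279.6  35. ] [61.  59.3  9.9] mean [453.2 282.3  34.7]
scene blue1 434 z [15.4 34.9 43.1 45.3]
    14 30 104 mm [354.6 275.2  22.1] [37.9 57.3 15.4] mean [363.7 283.1  22.5]
    30 40 215 mm [340.6 272.9  35. ] [66.2 62.  10. ] mean [349.5 276.6  34.8]
scene blue2 364 z [15.2 34.7 42.8 44.8]
    14 30 95 mm [344.8 159.2  22. ] [48.3 57.7 15.9] mean [356.6 170.   22.4]
    30 40 176 mm [337.4 156.9  35.2] [59.8 62.7  9.4] mean [344.  162.1  34.8]
```

View pics/scene0c.png

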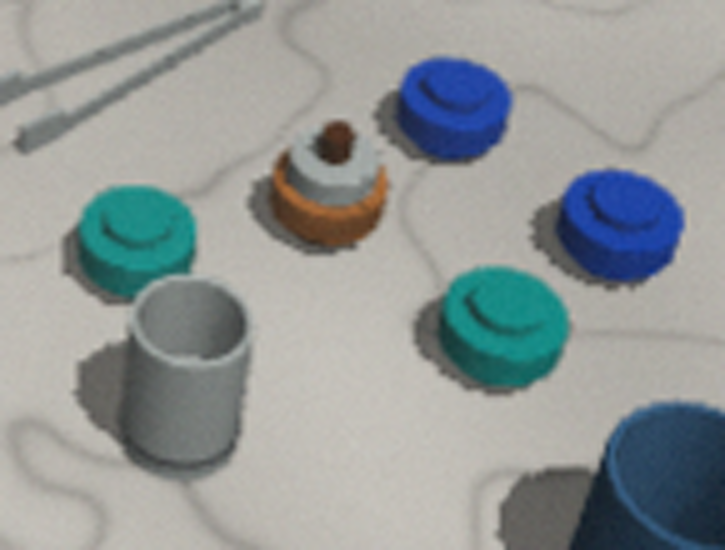

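View pics/top0c.png

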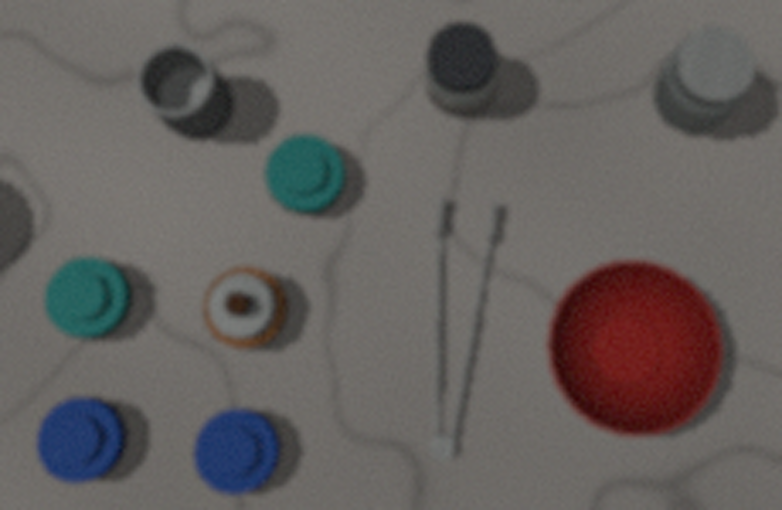

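The crops confirm the real lid: its disc is about 61 mm across, the cap 47 mm and the knob top 67 mm high. It is at about (445.2,157.0), the caddy at (608.4,211.0) and the bowl at (421.8,-137).

```bash
cat >> h.py <<'E'
from scipy.spatial.transform import Rotation as Rn
def plan(x,y,z,s=None):
    s=s or read_state(); R=Rn.from_quat(s['ee_rot']).as_matrix()
    d=np.array([x,y,z])-s['position']; t=R.T@d
    print('pos',s['position'].round(1),'axes x',R[:,0].round(3),'tilt',R[:,2].round(4),'d',d.round(1),'tool/250',(t/250).round(4))
E
python3 -c "
from h import *
plan(445.2,157,150)"
```

```text
pos [183.8 596.8 218.9] axes x [ 0.956 -0.295  0.   ] tilt [-5.0e-04 -1.9e-03 -1.0e+00] d [ 261.4 -439.8  -68.9] tool/250 [1.5173 1.3727 0.2785]
```

play_rows --targets '[{"tx": 0.1,"ty": 0.09,"tz": 0,"gripper": -1},{"tx": 0.25,"ty": 0.22,"tz": 0,"gripper": -1},{"tx": 0.4,"ty": 0.36,"tz": 0,"gripper": -1},{"tx": 0.55,"ty": 0.5,"tz": 0,"gripper": -1},{"tx": 0.7,"ty": 0.63,"tz": 0,"gripper": -1},{"tx": 0.82,"ty": 0.74,"tz": 0,"gripper": -1},{"tx": 0.9,"ty": 0.81,"tz": 0,"gripper": -1},{"tx": 0.9,"ty": 0.81,"tz": 0,"gripper": -1}]'

```text
invalid input
```

```bash
python3 -c "
from h import *
plan(445.2,157,150)"
```

```text
pos [183.8 596.8 218.9] axes x [ 0.956 -0.295  0.   ] tilt [-5.0e-04 -1.9e-03 -1.0e+00] d [ 261.4 -439.8  -68.9] tool/250 [1.5173 1.3727 0.2785]
```

play_rows --targets '[{"tx": 0.1,"ty": 0.09,"tz": 0,"spin": 0,"gripper": -1},{"tx": 0.25,"ty": 0.22,"tz": 0,"spin": 0,"gripper": -1},{"tx": 0.4,"ty": 0.36,"tz": 0,"spin": 0,"gripper": -1},{"tx": 0.55,"ty": 0.5,"tz": 0,"spin": 0,"gripper": -1},{"tx": 0.7,"ty": 0.63,"tz": 0,"spin": 0,"gripper": -1},{"tx": 0.82,"ty": 0.74,"tz": 0,"spin": 0,"gripper": -1},{"tx": 0.9,"ty": 0.81,"tz": 0,"spin": 0,"gripper": -1},{"tx": 0.9,"ty": 0.81,"tz": 0,"spin": 0,"gripper": -1}]'

```text
clock: 1.1
position: [339.8, 336.1, 219.8]
ee_rot: [0.989, -0.15, -0.0, 0.0]
contact_force: [0.0, 0.2, 0.0]
gripper_width: 85.4
```

```bash
python3 -c "
from h import *
plan(445.2,157,150)"
```

```text
pos [339.8 336.1 219.8] axes x [ 0.955 -0.297 -0.   ] tilt [-4.e-04 -4.e-04 -1.e+00] d [ 105.4 -179.1  -69.8] tool/250 [0.6155 0.5585 0.2791]
```

play_rows --targets '[{"tx": 0.1,"ty": 0.09,"tz": 0,"spin": 0,"gripper": -1},{"tx": 0.25,"ty": 0.22,"tz": 0.05,"spin": 0,"gripper": -1},{"tx": 0.4,"ty": 0.36,"tz": 0.15,"spin": 0,"gripper": -1},{"tx": 0.52,"ty": 0.47,"tz": 0.22,"spin": 0,"gripper": -1},{"tx": 0.6,"ty": 0.545,"tz": 0.27,"spin": 0,"gripper": -1},{"tx": 0.615,"ty": 0.559,"tz": 0.28,"spin": 0,"gripper": -1},{"tx": 0.615,"ty": 0.559,"tz": 0.28,"spin": 0,"gripper": -1},{"tx": 0.615,"ty": 0.559,"tz": 0.28,"spin": 0,"gripper": -1}]'

```text
clock: 2.1
position: [445.2, 159.9, 150.5]
ee_rot: [0.989, -0.148, 0.0, -0.0]
contact_force: [0.0, 0.1, -0.2]
gripper_width: 85.7
```

```bash
python3 -c "
from h import *
plan(445.2,157,22)
d=get_image('scene');save(d,'s1.png',(240,100,400,260),s=4);save(get_image('top'),'t1.png',(120,150,320,300),s=3.5)
"
```

```text
pos [445.2 159.9 150.5] axes x [ 0.956 -0.293  0.001] tilt [ 1.1e-03  8.0e-04 -1.0e+00] d [  -0.    -2.9 -128.5] tool/250 [0.0029 0.0117 0.5138]
```

View pics/s1.png

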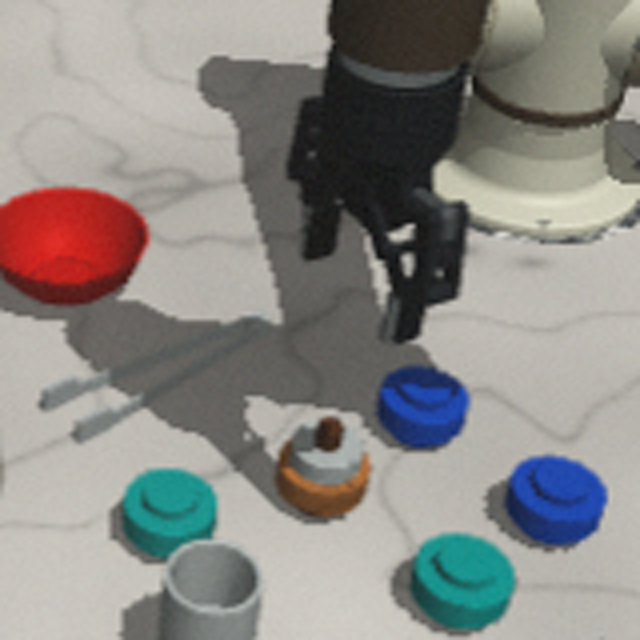

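View pics/t1.png

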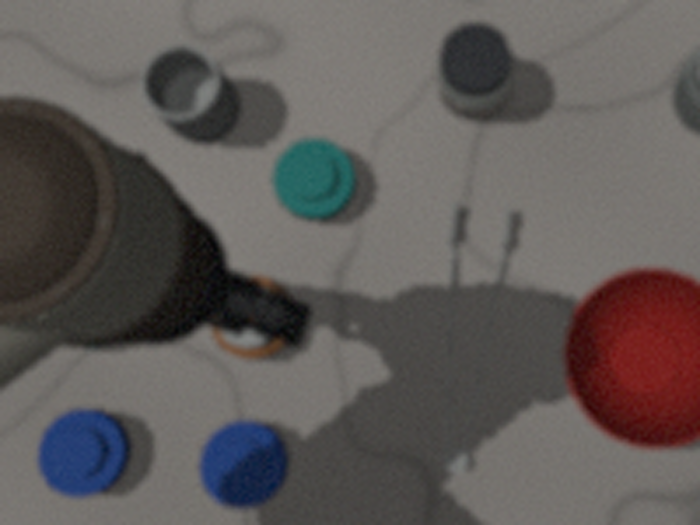

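Scene crop: the gripper is open above the lid, with fingertips at about (320,255) and (400,340). The lid at (325,470) is untouched. I'll measure the fingertips by depth for height and centring.

Run:
```python
from h import *
for i in range(3):
    d=get_image('scene');W=pts(d)
    s=read_state();print(s['position'].round(2))
    P=W[100:260,240:400].reshape(-1,3);P=P[np.isfinite(P).all(1)]
    P=P[(np.hypot(P[:,0]-445,P[:,1]-157)<75)&(P[:,2]>95)]
    R=Rn.from_quat(s['ee_rot']).as_matrix();y=R[:,1];x=R[:,0]
    q=(P-s['position'])@R
    for sg in(1,-1):
        m=(q[:,1]*sg>25); z=q[m]
        t=z[z[:,2]>np.percentile(z[:,2],99)-8]
        print(sg,'tipz max',np.percentile(z[:,2],[95,99,100]).round(1),'y range',t[:,1].min().round(1),t[:,1].max().round(1),'x',t[:,0].min().round(1),t[:,0].max().round(1))
plan(445.2,157,22)
```

```text
[445.11 159.59 150.38]
1 tipz max [-32.3 -28.2 -24.3] y range 41.1 51.0 x -10.0 12.3
-1 tipz max [-53.3 -34.1 -25.3] y range -57.0 -41.7 x -8.0 10.3
[445.08 159.41 150.29]
1 tipz max [-32.8 -27.5 -24.8] y range 41.7 50.1 x -10.9 12.1
-1 tipz max [-52.9 -34.4 -23.9] y range -56.8 -41.9 x -8.8 11.0
[445.08 159.29 150.23]
1 tipz max [-32.4 -27.8 -25.8] y range 41.1 49.8 x -10.2 11.6
-1 tipz max [-52.4 -33.6 -25.5] y range -57.1 -41.7 x -10.0 9.8
pos [445.1 159.3 150.2] axes x [ 0.956 -0.293  0.   ] tilt [ 5.e-04  5.e-04 -1.e+00] d [ 1.000e-01 -2.300e+00 -1.282e+02] tool/250 [0.003  0.0089 0.5129]
```

Run:
```python
from h import *
d=get_image('scene');W=pts(d)
for v in range(168,190,2): print(v,[W[v,u].round(0).tolist() for u in (338,341,344)])
print()
for v in range(150,168,2): print(v,[W[v,u].round(0).tolist() for u in (318,321)])
M=np.array(d['world_to_cam']);K=d['mtx']
for p in ([445,159,149],[445+.29*42,159+.956*42,149],[445-.29*42,159-.956*42,149],[445,159,136]):
    c=M@np.r_[p,1]; c=np.array([c[0],-c[1],-c[2]]);uv=K@c;print((uv[:2]/uv[2]).round(1),c[2].round())
```

```text
168 [[470.0, 200.0, 229.0], [464.0, 204.0, 228.0], [476.0, 219.0, 243.0]]
170 [[469.0, 201.0, 223.0], [468.0, 208.0, 227.0], [476.0, 220.0, 238.0]]
172 [[471.0, 203.0, 220.0], [471.0, 210.0, 224.0], [476.0, 221.0, 233.0]]
174 [[468.0, 202.0, 212.0], [466.0, 208.0, 215.0], [475.0, 221.0, 227.0]]
176 [[469.0, 203.0, 208.0], [463.0, 208.0, 208.0], [475.0, 223.0, 223.0]]
178 [[467.0, 203.0, 201.0], [467.0, 211.0, 206.0], [460.0, 214.0, 204.0]]
180 [[466.0, 204.0, 195.0], [467.0, 212.0, 200.0], [457.0, 214.0, 197.0]]
182 [[466.0, 205.0, 190.0], [465.0, 212.0, 194.0], [457.0, 215.0, 191.0]]
184 [[466.0, 206.0, 184.0], [463.0, 212.0, 187.0], [256.0, 90.0, 1.0]]
186 [[464.0, 206.0, 177.0], [269.0, 90.0, 0.0], [264.0, 97.0, 2.0]]
188 [[285.0, 91.0, 1.0], [277.0, 96.0, -0.0], [272.0, 104.0, 3.0]]

150 [[440.0, 114.0, 219.0], [429.0, 115.0, 215.0]]
152 [[438.0, 114.0, 212.0], [431.0, 117.0, 211.0]]
154 [[437.0, 114.0, 206.0], [428.0, 116.0, 203.0]]
156 [[437.0, 115.0, 200.0], [429.0, 118.0, 199.0]]
158 [[438.0, 116.0, 196.0], [430.0, 120.0, 194.0]]
160 [[436.0, 116.0, 189.0], [428.0, 119.0, 187.0]]
162 [[434.0, 116.0, 182.0], [426.0, 119.0, 180.0]]
164 [[433.0, 115.0, 175.0], [231.0, -27.0, -0.0]]
166 [[245.0, -27.0, -2.0], [242.0, -17.0, 2.0]]
[326.5 182.3] 912.0
[335.7 192.5] 883.0
[317.8 172.8] 941.0
[325.7 186.4] 920.0
```

Fingertips measure z≈175 with the TCP at 150, about 25 mm behind it. The text says they should be about 1 mm ahead when open. I'll test this with the fingers at the two grasp widths, in the air.

play_rows --targets '[{"tx": 0.003,"ty": 0.008,"tz": 0,"spin": 0,"gripper": -0.46},{"tx": 0.003,"ty": 0.008,"tz": 0,"spin": 0,"gripper": -0.46},{"tx": 0.003,"ty": 0.008,"tz": 0,"spin": 0,"gripper": -0.46},{"tx": 0.003,"ty": 0.008,"tz": 0,"spin": 0,"gripper": -0.46},{"tx": 0.003,"ty": 0.008,"tz": 0,"spin": 0,"gripper": -0.46},{"tx": 0.003,"ty": 0.008,"tz": 0,"spin": 0,"gripper": -0.46}]'

```text
clock: 3.15
position: [445.3, 156.6, 149.9]
ee_rot: [0.989, -0.149, 0.0, 0.0]
contact_force: [0.1, -0.2, -0.4]
gripper_width: 62.3
```

```bash
cat >> h.py <<'E'
def tips(name='scene',n=1):
    for i in range(n):
        s=read_state();d=get_image(name);W=pts(d)
        p0=s['position'];R=Rn.from_quat(s['ee_rot']).as_matrix()
        P=W.reshape(-1,3);C=d['frame'].reshape(-1,3).max(1)
        ok=np.isfinite(P).all(1);P=P[ok];C=C[ok]
        q=(P-p0)@R
        m=(np.abs(q[:,0])<14)&(np.abs(q[:,1])<60)&(q[:,2]<30)&(q[:,2]>-60)&(C<80)
        q=q[m]
        print(p0.round(1),'w',round(s['gripper_width'],1))
        for sg in(1,-1):
            z=q[q[:,1]*sg>0]
            if len(z)<5: continue
            zz=np.sort(z[:,2])[-4:]; t=z[z[:,2]>zz[-1]-15]
            print(sg,len(z),'tip z top4',zz.round(1),'|y|',np.percentile(t[:,1]*sg,[0,50,100]).round(1),'x',np.percentile(t[:,0],[0,50,100]).round(1))
E
python3 -c "
from h import *
tips(n=2);save(get_image('scene'),'s2.png',(240,100,400,260),s=4)"
```

```text
[445.3 156.6 149.9] w 62.3
1 123 tip z top4 [-19.4 -18.9 -18.6 -18.3] |y| [30.8 32.7 35.7] x [-10.5   1.7  12.3]
-1 92 tip z top4 [-22.3 -22.  -21.6 -18.8] |y| [31.9 39.3 45.9] x [-6.6  5.  12.1]
[445.3 156.6 149.9] w 62.4
1 127 tip z top4 [-19.7 -18.7 -17.4 -16.9] |y| [29.9 32.8 35.3] x [-11.1   1.9  12.2]
-1 96 tip z top4 [-22.9 -21.6 -21.5 -20.6] |y| [29.6 37.8 46.3] x [-7.3  5.7 12.1]
```

View pics/s2.png

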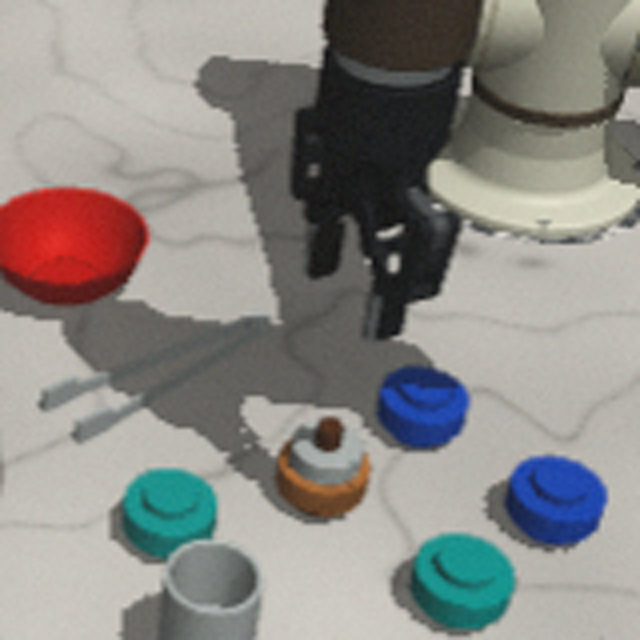

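At 62 mm opening the tips are still 18-19 mm behind the reported TCP. I'll go by the camera measurement and come down in stages, rechecking each time.

play_rows --targets '[{"tx": 0,"ty": 0,"tz": 0.05,"spin": 0,"gripper": -1},{"tx": 0,"ty": 0,"tz": 0.14,"spin": 0,"gripper": -1},{"tx": 0,"ty": 0,"tz": 0.23,"spin": 0,"gripper": -1},{"tx": 0,"ty": 0,"tz": 0.31,"spin": 0,"gripper": -1},{"tx": 0,"ty": 0,"tz": 0.35,"spin": 0,"gripper": -1},{"tx": 0,"ty": 0,"tz": 0.36,"spin": 0,"gripper": -1},{"tx": 0,"ty": 0,"tz": 0.36,"spin": 0,"gripper": -1}]'

```text
clock: 4.18
position: [445.6, 156.8, 60.2]
ee_rot: [0.989, -0.149, 0.0, -0.0]
contact_force: [-0.1, -0.6, 0.3]
gripper_width: 85.4
```

```bash
python3 -c "
from h import *
tips(n=2);save(get_image('scene'),'s3.png',(240,100,400,260),s=4)"
```

```text
[445.6 156.8  60.2] w 85.4
1 94 tip z top4 [4.  6.2 9.2 9.2] |y| [ 0.4  2.1 15.2] x [-1.   5.8  7. ]
-1 103 tip z top4 [ 6.6  8.2  9.3 10.5] |y| [0.7 6.1 9.6] x [-6.   2.2  6.9]
[445.7 156.9  60.4] w 85.3
1 96 tip z top4 [ 3.8  6.3  8.4 11.2] |y| [ 0.9  3.  17. ] x [-2.3  6.   7.6]
-1 107 tip z top4 [7.6 7.9 9.3 9.8] |y| [0.5 5.6 8. ] x [-8.9  2.3  7.6]
```

View pics/s3.png

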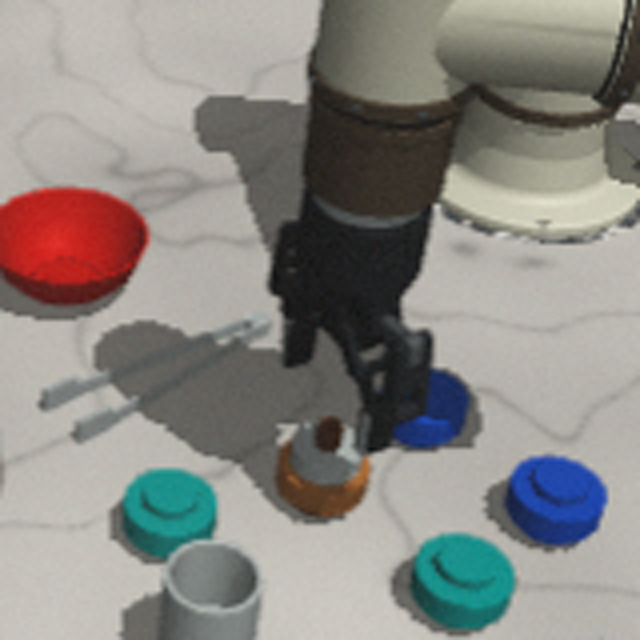

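The knob, being dark, got mixed into that measurement, so I'll keep only points beyond 25 mm.

```bash
sed -i 's/z=q\[q\[:,1\]\*sg>0\]/z=q[q[:,1]*sg>Y]/; s/def tips(name=.scene.,n=1)/def tips(name="scene",n=1,Y=25)/' h.py
python3 -c "
from h import *
tips(n=2)
plan(445.2,157,-5)"
```

```text
[445.7 156.9  60.6] w 85.6
1 74 tip z top4 [-27.3 -27.3 -26.4 -25.4] |y| [42.1 44.7 48.1] x [-10.2   0.9  11.4]
-1 70 tip z top4 [-34.7 -34.5 -34.3 -32.5] |y| [45.3 54.  57. ] x [-8.5  4.5 11.8]
[445.7 156.9  60.5] w 85.7
1 74 tip z top4 [-27.7 -26.4 -26.1 -25.6] |y| [42.2 44.3 46.2] x [-8.8  1.5 12.7]
-1 71 tip z top4 [-34.3 -34.2 -32.9 -31.5] |y| [44.  53.5 57. ] x [-8.1  3.8 11.9]
pos [445.6 156.8  60.4] axes x [ 0.956 -0.294  0.001] tilt [ 1.e-03  8.e-04 -1.e+00] d [ -0.4   0.2 -65.4] tool/250 [-0.0019 -0.      0.2618]
```

play_rows --targets '[{"tx": 0,"ty": 0,"tz": 0.04,"spin": 0,"gripper": -1},{"tx": 0,"ty": 0,"tz": 0.08,"spin": 0,"gripper": -1},{"tx": 0,"ty": 0,"tz": 0.12,"spin": 0,"gripper": -1},{"tx": 0,"ty": 0,"tz": 0.16,"spin": 0,"gripper": -1},{"tx": 0,"ty": 0,"tz": 0.16,"spin": 0,"gripper": -1},{"tx": 0,"ty": 0,"tz": 0.16,"spin": 0,"gripper": -1}]'

```text
clock: 5.18
position: [445.5, 156.7, 19.9]
ee_rot: [0.989, -0.149, 0.0, 0.0]
contact_force: [0.0, 0.6, -1.0]
gripper_width: 85.2
```

```bash
python3 -c "
from h import *
tips(n=2);save(get_image('scene'),'s4.png',(260,140,380,250),s=6)"
```

```text
[445.5 156.7  19.9] w 85.2
1 70 tip z top4 [-28.9 -28.7 -28.5 -27.8] |y| [41.7 44.1 55.8] x [-11.1   1.5  11.1]
-1 90 tip z top4 [3.3 4.2 5.1 5.1] |y| [25.3 28.7 31.1] x [-7.6  3.  12.1]
[445.5 156.7  20.1] w 85.4
1 70 tip z top4 [-27.5 -27.2 -27.  -25.6] |y| [42.6 44.2 58.1] x [-10.2   1.7  11.2]
-1 90 tip z top4 [1.8 3.1 3.8 5.4] |y| [25.4 28.9 30.5] x [-6.6  4.6  9.9]
```

View pics/s4.png

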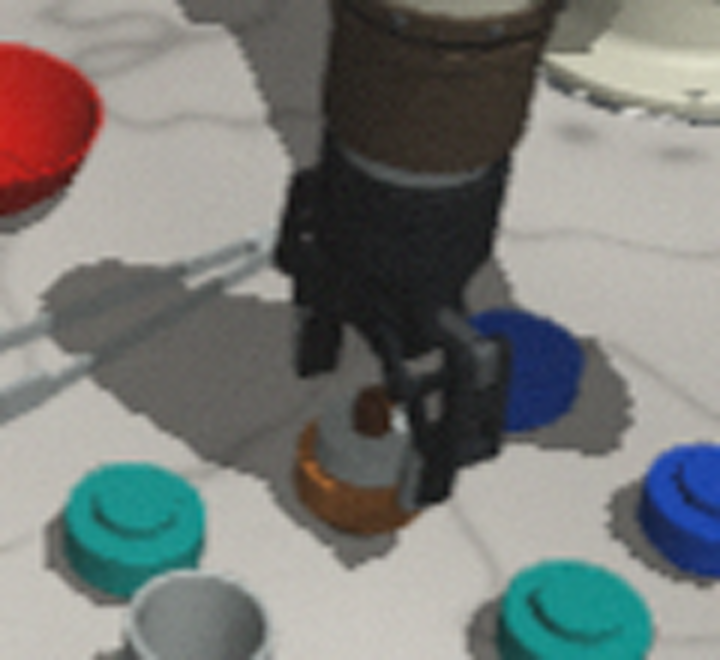

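The tips are about 26-27 mm behind the TCP at every stage, so they are at z≈46 now, and the knob is well clear of the gripper body. Going down so the tips reach z≈20 open, which is ≈12 once closed on the disc.

play_rows --targets '[{"tx": 0,"ty": 0,"tz": 0.02,"spin": 0,"gripper": -1},{"tx": 0,"ty": 0,"tz": 0.04,"spin": 0,"gripper": -1},{"tx": 0,"ty": 0,"tz": 0.06,"spin": 0,"gripper": -1},{"tx": 0,"ty": 0,"tz": 0.08,"spin": 0,"gripper": -1},{"tx": 0,"ty": 0,"tz": 0.08,"spin": 0,"gripper": -1}]'

```text
clock: 5.95
position: [445.0, 156.3, -0.6]
ee_rot: [0.989, -0.149, -0.0, 0.0]
contact_force: [0.0, 0.1, 0.4]
gripper_width: 85.1
```

```bash
python3 -c "
from h import *
tips(n=2,Y=36);save(get_image('scene'),'s5.png',(260,140,380,250),s=6)"
```

```text
[445.  156.3  -0.6] w 85.1
1 66 tip z top4 [-28.3 -27.7 -26.8 -25.7] |y| [42.9 44.3 46.2] x [-10.2   1.8  10.9]
-1 59 tip z top4 [-35.6 -35.3 -32.3 -29.7] |y| [42.8 53.3 57. ] x [-4.4  7.  11.9]
[ 4.452e+02  1.565e+02 -4.000e-01] w 85.2
1 66 tip z top4 [-26.4 -25.3 -25.3 -24.4] |y| [42.5 44.7 46.5] x [-10.8   0.2  11.9]
-1 57 tip z top4 [-34.6 -34.2 -32.7 -27.3] |y| [42.9 50.7 57.6] x [-5.2  6.9 11.6]
```

View pics/s5.png

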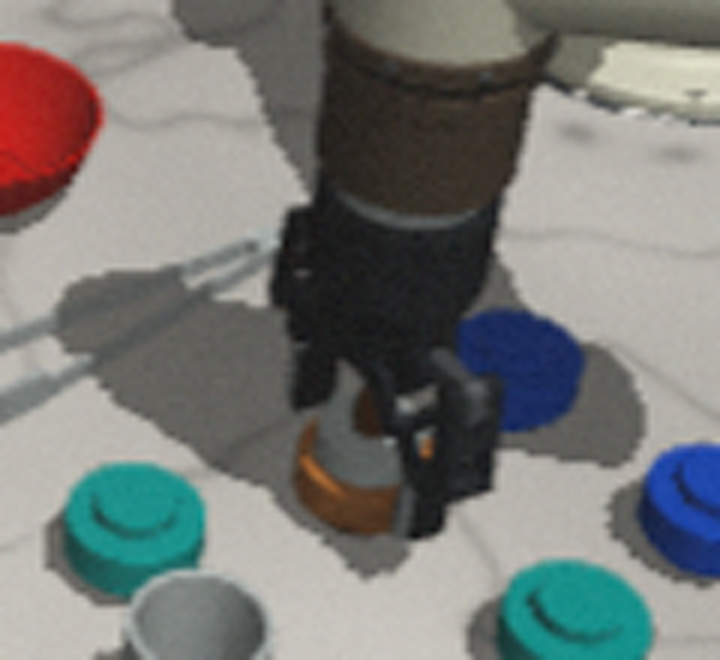

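play_rows --targets '[{"tx": 0,"ty": -0.002,"tz": 0.013,"spin": 0,"gripper": -1},{"tx": 0,"ty": -0.002,"tz": 0.024,"spin": 0,"gripper": -1},{"tx": 0,"ty": -0.002,"tz": 0.024,"spin": 0,"gripper": -1},{"tx": 0,"ty": -0.002,"tz": 0.024,"spin": 0,"gripper": -0.6},{"tx": 0,"ty": -0.002,"tz": 0.024,"spin": 0,"gripper": -0.4},{"tx": 0,"ty": -0.002,"tz": 0.024,"spin": 0,"gripper": 0},{"tx": 0,"ty": -0.002,"tz": 0.024,"spin": 0,"gripper": 1},{"tx": 0,"ty": -0.002,"tz": 0.024,"spin": 0,"gripper": 1},{"tx": 0,"ty": -0.002,"tz": 0.024,"spin": 0,"gripper": 1},{"tx": 0,"ty": -0.002,"tz": 0.024,"spin": 0,"gripper": 1}]'

```text
clock: 7.35
position: [445.5, 157.1, -5.6]
ee_rot: [0.989, -0.149, 0.0, -0.0]
contact_force: [-1.5, -1.3, 6.0]
gripper_width: 60.2
```

```bash
python3 -c "
from h import *
tips(n=2,Y=32);s=read_state();print(s['contact_force'],s['wrist_torque'])
save(get_image('scene'),'s6.png',(260,140,380,250),s=6)"
```

```text
[445.5 157.1  -5.6] w 60.2
1 24 tip z top4 [-43.  -39.4 -37.5 -31.8] |y| [32.2 33.7 40. ] x [ 0.2 10.1 12. ]
-1 56 tip z top4 [-25.9 -23.9 -23.8 -23. ] |y| [32.  39.4 43.3] x [-6.2  6.3 12.6]
[445.5 157.1  -5.6] w 60.2
1 28 tip z top4 [-35.7 -35.7 -35.5 -31.8] |y| [32.1 33.5 43.6] x [ 3.4  9.5 12.4]
-1 53 tip z top4 [-26.7 -25.8 -25.2 -23.8] |y| [32.5 39.2 43.1] x [-6.6  6.5 11.3]
[-1.63228986 -0.15969189  5.88286479] [-0.08234402  0.43462583  0.030947  ]
```

View pics/s6.png

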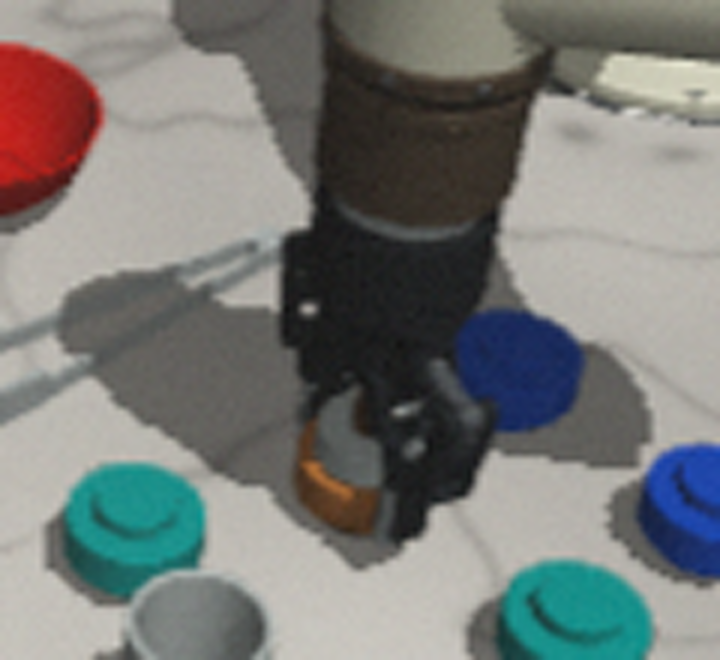

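The grip has closed at 60.2 mm with small forces. Lifting gently to about 45 mm, then I'll check level and the cap.

play_rows --targets '[{"tx": 0,"ty": 0,"tz": -0.01,"spin": 0,"gripper": 1},{"tx": 0,"ty": 0,"tz": -0.03,"spin": 0,"gripper": 1},{"tx": 0,"ty": 0,"tz": -0.06,"spin": 0,"gripper": 1},{"tx": 0,"ty": 0,"tz": -0.1,"spin": 0,"gripper": 1},{"tx": 0,"ty": 0,"tz": -0.14,"spin": 0,"gripper": 1},{"tx": 0,"ty": 0,"tz": -0.18,"spin": 0,"gripper": 1},{"tx": 0,"ty": 0,"tz": -0.2,"spin": 0,"gripper": 1},{"tx": 0,"ty": 0,"tz": -0.2,"spin": 0,"gripper": 1},{"tx": 0,"ty": 0,"tz": -0.2,"spin": 0,"gripper": 1}]'

```text
clock: 8.62
position: [445.2, 156.9, 43.7]
ee_rot: [0.989, -0.149, -0.0, 0.0]
contact_force: [-0.2, -0.6, -1.9]
gripper_width: 60.5
```

Run:
```python
from h import *
s=read_state();print(s['position'],s['contact_force'],s['wrist_torque'])
d=get_image('scene');W=pts(d)
save(d,'s7.png',(260,120,380,230),s=6);save(get_image('top'),'t7.png',(120,150,320,300),s=3.5)
# wood-colored points
f=d['frame'].astype(int);m=(f[...,0]-f[...,2]>35)&(f[...,0]>100)&(f[...,0]-f[...,1]>20)&(f[...,1]>f[...,2]+10)
P=W[m];P=P[np.hypot(P[:,0]-445,P[:,1]-157)<50];print(len(P),P.min(0).round(1),P.max(0).round(1))
```

```text
[445.21344362 156.90004576  43.67411564] [-0.22202263 -0.56840706 -1.8916312 ] [-0.01898603  0.00679457 -0.03166732]
26 [465.2 143.6  80.2] [475.5 173.2  85.3]
```

View pics/s7.png

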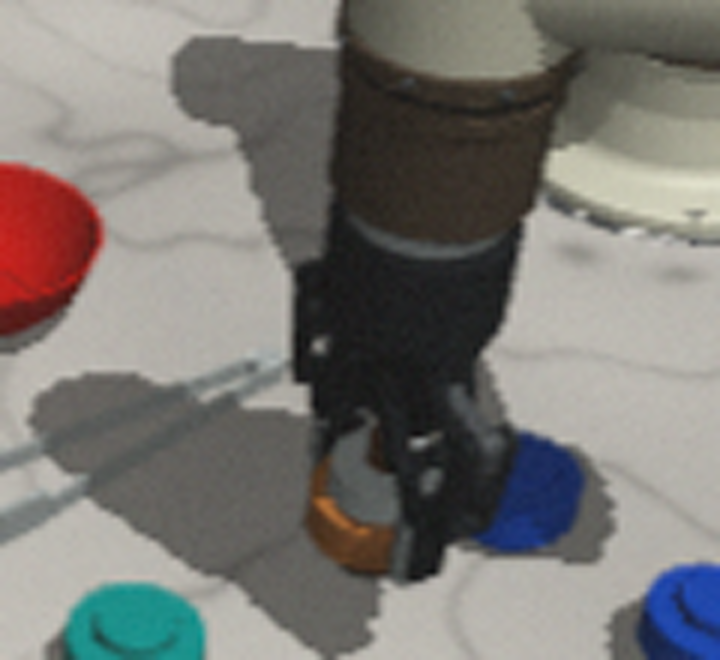

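View pics/t7.png

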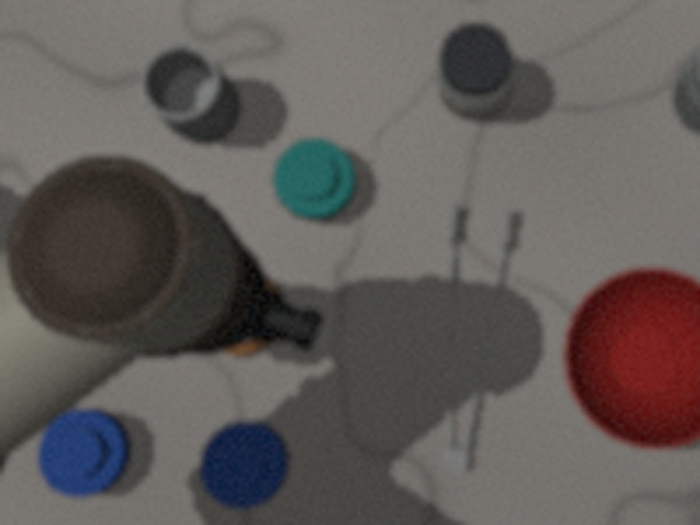

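The lid lifted cleanly: the disc's top edge is at z≈83, so its underside is at about 49. The weight reads 1.9 N, as expected for the lid and cap together. Going up to clear the caddy, then across.

play_rows --targets '[{"tx": 0,"ty": 0,"tz": -0.03,"spin": 0,"gripper": 1},{"tx": 0,"ty": 0,"tz": -0.08,"spin": 0,"gripper": 1},{"tx": 0,"ty": 0,"tz": -0.14,"spin": 0,"gripper": 1},{"tx": 0,"ty": 0,"tz": -0.2,"spin": 0,"gripper": 1},{"tx": 0,"ty": 0,"tz": -0.25,"spin": 0,"gripper": 1},{"tx": 0,"ty": 0,"tz": -0.28,"spin": 0,"gripper": 1},{"tx": 0,"ty": 0,"tz": -0.28,"spin": 0,"gripper": 1}]'

```text
clock: 9.6
position: [445.6, 157.3, 114.5]
ee_rot: [0.989, -0.149, 0.0, -0.001]
contact_force: [-0.3, 0.6, -2.6]
gripper_width: 60.3
```

```bash
python3 -c "
from h import *
plan(608.3,211,112)"
```

```text
pos [445.6 157.3 114.5] axes x [ 0.956 -0.294  0.001] tilt [ 1.e-03  9.e-04 -1.e+00] d [162.7  53.7  -2.5] tool/250 [ 0.5585 -0.3969  0.0108]
```

play_rows --targets '[{"tx": 0.03,"ty": -0.021,"tz": 0,"spin": 0,"gripper": 1},{"tx": 0.09,"ty": -0.064,"tz": 0,"spin": 0,"gripper": 1},{"tx": 0.16,"ty": -0.114,"tz": 0,"spin": 0,"gripper": 1},{"tx": 0.24,"ty": -0.171,"tz": 0,"spin": 0,"gripper": 1},{"tx": 0.32,"ty": -0.227,"tz": 0,"spin": 0,"gripper": 1},{"tx": 0.4,"ty": -0.284,"tz": 0,"spin": 0,"gripper": 1},{"tx": 0.47,"ty": -0.334,"tz": 0,"spin": 0,"gripper": 1},{"tx": 0.52,"ty": -0.37,"tz": 0,"spin": 0,"gripper": 1},{"tx": 0.55,"ty": -0.391,"tz": 0,"spin": 0,"gripper": 1},{"tx": 0.558,"ty": -0.397,"tz": 0,"spin": 0,"gripper": 1},{"tx": 0.558,"ty": -0.397,"tz": 0,"spin": 0,"gripper": 1},{"tx": 0.558,"ty": -0.397,"tz": 0,"spin": 0,"gripper": 1}]'

```text
clock: 11.1
position: [607.5, 210.7, 114.0]
ee_rot: [0.989, -0.149, -0.0, 0.0]
contact_force: [0.3, 0.6, -1.7]
gripper_width: 60.4
```

Run:
```python
from h import *
plan(608.3,211,112)
d=get_image('scene');np.save('S8.npy',pts(d));np.save('F8.npy',d['frame']);save(d,'s8.png',(230,150,350,280),s=4.6)
plan(608.3,211,112)
```

```text
pos [607.5 210.7 114. ] axes x [ 0.956 -0.294 -0.   ] tilt [-2.e-04 -0.e+00 -1.e+00] d [ 0.8  0.3 -2. ] tool/250 [ 0.0025 -0.002   0.0081]
pos [607.6 210.8 114.1] axes x [ 0.956 -0.294 -0.   ] tilt [-1.e-04  0.e+00 -1.e+00] d [ 0.7  0.2 -2.1] tool/250 [ 0.0024 -0.0017  0.0085]
```

View pics/s8.png

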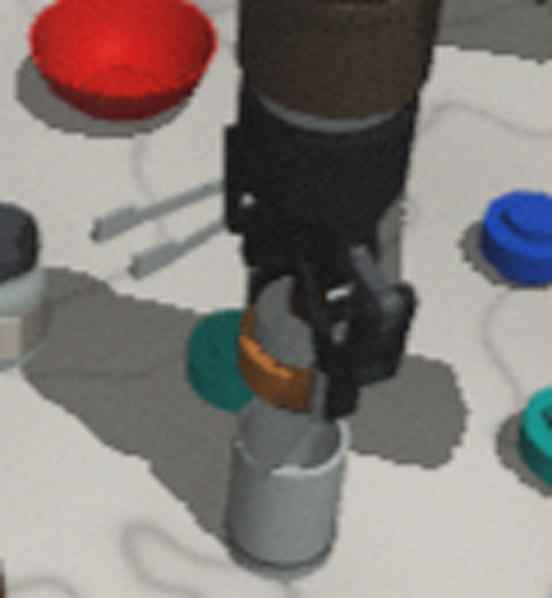

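Run:
```python
from h import *
from scipy.optimize import least_squares
W=np.load('S8.npy');f=np.load('F8.npy').astype(int)
sat=f.max(2)-f.min(2);mx=f.max(2)
def fit(m,r,c0,n):
    P=W[m];P=P[np.isfinite(P).all(1)]
    g=lambda c:np.hypot(P[:,0]-c[0],P[:,1]-c[1])-r
    s=least_squares(g,c0,loss='soft_l1',f_scale=1.5);
    print(n,len(P),s.x.round(2),'rms',np.sqrt(np.mean(s.fun**2)).round(2),'z',P[:,2].min().round(1),P[:,2].max().round(1),'az',np.degrees(np.arctan2(P[:,1]-s.x[1],P[:,0]-s.x[0])).round().min(),np.degrees(np.arctan2(P[:,1]-s.x[1],P[:,0]-s.x[0])).max().round())
    return P
near=np.hypot(W[...,0]-608,W[...,1]-211)<45
org=(f[...,0]-f[...,2]>50)&(f[...,0]>90)&near
P=fit(org&(W[...,2]<151),31,[608,211],'disc')
print('org z hist',np.percentile(W[org][:,2],[0,5,50,95,100]).round(1))
fit(near&~org&(mx>70)&(sat<30)&(W[...,2]>157)&(W[...,2]<167),24,[608,211],'cap')
fit(near&~org&(mx>70)&(sat<30)&(W[...,2]>10)&(W[...,2]<70),29,[608,211],'caddy')
# initial scene caddy & lid
W=np.load('sceneW.npy');d=np.load('scene0.npz');f=d['frame'].astype(int);sat=f.max(2)-f.min(2);mx=f.max(2)
near=np.hypot(W[...,0]-608,W[...,1]-211)<45
fit(near&(mx>70)&(W[...,2]>10)&(W[...,2]<70)&((W[...,0]-608)*.65+(W[...,1]-211)*.76>5),29,[608,211],'caddy0')
near=np.hypot(W[...,0]-445,W[...,1]-157)<45
org=(f[...,0]-f[...,2]>50)&(f[...,0]>90)&near
fit(org&(W[...,2]<31)&(W[...,2]>13),31,[445,157],'disc0')
fit(near&~org&(mx>70)&(sat<30)&(W[...,2]>37)&(W[...,2]<47),24,[445,157],'cap0')
```

```text
disc 26 [605.53 208.9 ] rms 0.89 z 136.8 150.8 az 8.0 50.0
org z hist [136.8 141.7 152.7 154.9 156.3]
cap 52 [605.26 210.44] rms 5.76 z 157.2 166.7 az -90.0 59.0
caddy 565 [607.55 210.98] rms 2.24 z 10.2 70.0 az -180.0 180.0
caddy0 370 [606.68 210.1 ] rms 0.82 z 10.1 70.0 az -25.0 124.0
disc0 58 [443.   155.76] rms 1.12 z 13.9 30.9 az 18.0 118.0
cap0 46 [443.   156.17] rms 1.5 z 37.5 46.7 az -44.0 111.0
```

The disc sits about 1-1.5 mm short of the caddy axis towards the base, in both the depth fit and the TCP reading. I'll correct that while lowering, and stop just above the rim to look.

play_rows --targets '[{"tx": 0.003,"ty": -0.003,"tz": 0.01,"spin": 0,"gripper": 1},{"tx": 0.003,"ty": -0.003,"tz": 0.03,"spin": 0,"gripper": 1},{"tx": 0.003,"ty": -0.003,"tz": 0.055,"spin": 0,"gripper": 1},{"tx": 0.003,"ty": -0.003,"tz": 0.08,"spin": 0,"gripper": 1},{"tx": 0.003,"ty": -0.003,"tz": 0.1,"spin": 0,"gripper": 1},{"tx": 0.003,"ty": -0.003,"tz": 0.12,"spin": 0,"gripper": 1},{"tx": 0.003,"ty": -0.003,"tz": 0.12,"spin": 0,"gripper": 1},{"tx": 0.003,"ty": -0.003,"tz": 0.12,"spin": 0,"gripper": 1}]'

```text
clock: 12.15
position: [609.1, 211.4, 84.1]
ee_rot: [0.989, -0.149, 0.0, -0.0]
contact_force: [-0.4, -0.5, -0.9]
gripper_width: 60.4
```

Run:
```python
from h import *
from scipy.optimize import least_squares
s=read_state();print(s['position'].round(2),s['contact_force'].round(2))
d=get_image('scene');W=pts(d);f=d['frame'].astype(int);save(d,'s9.png',(230,150,350,280),s=4.6)
sat=f.max(2)-f.min(2);mx=f.max(2)
near=np.hypot(W[...,0]-608,W[...,1]-211)<45
org=(f[...,0]-f[...,2]>50)&(f[...,0]>90)&near
print('org z',np.percentile(W[org][:,2],[0,5,50,95,100]).round(1))
def fit(m,r,n):
    P=W[m];P=P[np.isfinite(P).all(1)]
    o=least_squares(lambda c:np.hypot(P[:,0]-c[0],P[:,1]-c[1])-r,[608,211],loss='soft_l1');print(n,len(P),o.x.round(2))
fit(org&(W[...,2]<120),31,'disc')
fit(near&(mx>70)&(W[...,2]>10)&(W[...,2]<70)&((W[...,0]-608)*.65+(W[...,1]-211)*.76>5),29,'caddy')
```

```text
[609.1  211.41  84.1 ] [-0.39 -0.51 -0.87]
org z [106.4 111.9 123.1 125.4 125.8]
disc 15 [608.74 207.18]
caddy 367 [606.6 210.3]
```

View pics/s9.png

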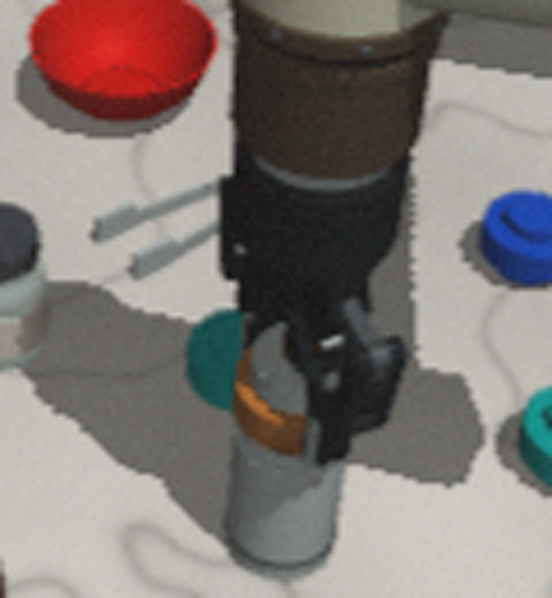

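Lid and caddy line up: the disc's left edge at x=234 in the crop is where a centred disc would appear. Lowering the plug into the mouth slowly, watching the force.

play_rows --targets '[{"tx": 0,"ty": 0,"tz": 0.008,"spin": 0,"gripper": 1},{"tx": 0,"ty": 0,"tz": 0.018,"spin": 0,"gripper": 1},{"tx": 0,"ty": 0,"tz": 0.028,"spin": 0,"gripper": 1},{"tx": 0,"ty": 0,"tz": 0.038,"spin": 0,"gripper": 1},{"tx": 0,"ty": 0,"tz": 0.044,"spin": 0,"gripper": 1},{"tx": 0,"ty": 0,"tz": 0.044,"spin": 0,"gripper": 1}]'

```text
clock: 12.95
position: [608.8, 211.3, 72.7]
ee_rot: [0.989, -0.149, -0.0, 0.0]
contact_force: [-0.7, 0.4, -2.2]
gripper_width: 60.2
```

```bash
cat > z.py <<'E'
from h import *
import sys
s=read_state();print(s['position'].round(2),s['contact_force'].round(2),s['wrist_torque'].round(2))
d=get_image('scene');W=pts(d);f=d['frame'].astype(int);save(d,sys.argv[1],(230,150,350,280),s=4.6)
near=np.hypot(W[...,0]-608,W[...,1]-211)<45
org=(f[...,0]-f[...,2]>50)&(f[...,0]>90)&near
mx=f.max(2)
print('org z',org.sum(),np.percentile(W[org][:,2],[0,5,50,95,100]).round(1))
P=W[near&(mx>70)&(W[...,2]>10)&(W[...,2]<70)&((W[...,0]-608)*.65+(W[...,1]-211)*.76>5)]
from scipy.optimize import least_squares
o=least_squares(lambda c:np.hypot(P[:,0]-c[0],P[:,1]-c[1])-29,[608,211],loss='soft_l1');print('caddy (was 606.7,210.1)',len(P),o.x.round(2))
E
python3 z.py s10.png
```

```text
[608.85 211.28  72.73] [-0.74  0.36 -2.22] [ 0.04 -0.07 -0.01]
org z 61 [ 96.4 100.1 111.9 114.1 114.6]
caddy (was 606.7,210.1) 366 [606.62 210.21]
```

View pics/s10.png

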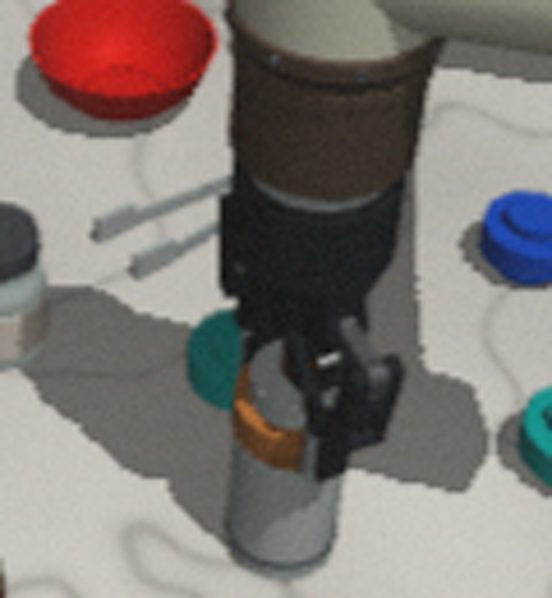

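The plug is in freely, since the force shows only the lid's weight, and about 6 mm remains. Continuing in about 1 mm steps.

play_rows --targets '[{"tx": 0,"ty": 0,"tz": 0.004,"spin": 0,"gripper": 1},{"tx": 0,"ty": 0,"tz": 0.008,"spin": 0,"gripper": 1},{"tx": 0,"ty": 0,"tz": 0.012,"spin": 0,"gripper": 1},{"tx": 0,"ty": 0,"tz": 0.016,"spin": 0,"gripper": 1},{"tx": 0,"ty": 0,"tz": 0.02,"spin": 0,"gripper": 1},{"tx": 0,"ty": 0,"tz": 0.02,"spin": 0,"gripper": 1},{"tx": 0,"ty": 0,"tz": 0.02,"spin": 0,"gripper": 1}]'

```text
clock: 13.88
position: [608.9, 211.4, 67.9]
ee_rot: [0.989, -0.149, 0.0, 0.0]
contact_force: [-0.6, 0.8, -1.7]
gripper_width: 60.3
```

```bash
python3 z.py s11.png
```

```text
[608.94 211.35  67.93] [-0.64  0.8  -1.65] [-0.03 -0.    0.03]
org z 61 [ 93.4  97.3 107.  109.7 110.6]
caddy (was 606.7,210.1) 368 [606.53 210.21]
```

play_rows --targets '[{"tx": 0,"ty": 0,"tz": 0.002,"spin": 0,"gripper": 1},{"tx": 0,"ty": 0,"tz": 0.004,"spin": 0,"gripper": 1},{"tx": 0,"ty": 0,"tz": 0.006,"spin": 0,"gripper": 1},{"tx": 0,"ty": 0,"tz": 0.006,"spin": 0,"gripper": 1}]'

```text
clock: 14.42
position: [609.1, 211.4, 67.5]
ee_rot: [0.989, -0.149, 0.0, -0.0]
contact_force: [-3.3, -0.1, 4.8]
gripper_width: 60.7
```

```bash
python3 z.py s12.png
```

```text
[609.08 211.41  67.52] [-3.27 -0.14  4.76] [-0.15  0.8  -0.02]
org z 64 [ 91.6  95.6 106.6 109.  110.7]
caddy (was 606.7,210.1) 366 [606.62 210.11]
```

Contact: the force rose from −1.7 to +4.8 N at the expected depth. Pressing about 1 mm more to be sure it is home.

play_rows --targets '[{"tx": 0,"ty": 0,"tz": 0.002,"spin": 0,"gripper": 1},{"tx": 0,"ty": 0,"tz": 0.005,"spin": 0,"gripper": 1},{"tx": 0,"ty": 0,"tz": 0.005,"spin": 0,"gripper": 1}]'

```text
clock: 14.85
position: [609.2, 211.4, 67.5]
ee_rot: [0.989, -0.149, 0.001, -0.0]
contact_force: [-3.5, -0.4, 9.8]
gripper_width: 60.2
```

```bash
python3 z.py s13.png
```

```text
[609.21 211.38  67.5 ] [-3.52 -0.4   9.77] [-0.28  1.32 -0.02]
org z 62 [ 90.9  94.6 107.  108.7 109.1]
caddy (was 606.7,210.1) 361 [606.62 210.16]
```

View pics/s13.png

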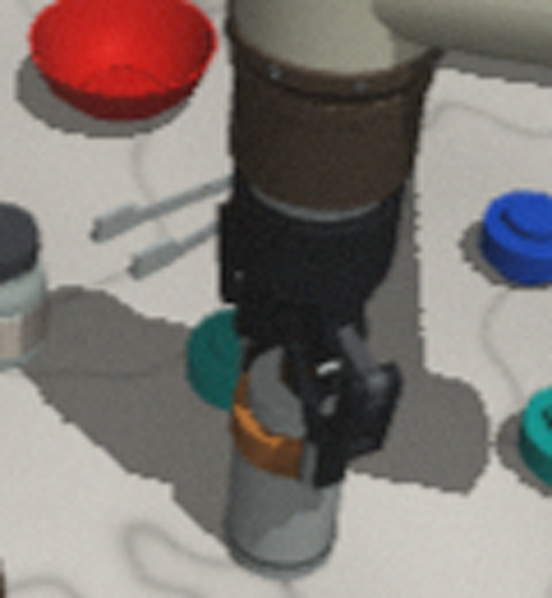

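Seated: more push only raises the force (9.8 N) and TCP z holds at 67.5. Opening the gripper in place.

play_rows --targets '[{"tx": 0,"ty": 0,"tz": 0,"spin": 0,"gripper": -0.5},{"tx": 0,"ty": 0,"tz": 0,"spin": 0,"gripper": -0.7},{"tx": 0,"ty": 0,"tz": 0,"spin": 0,"gripper": -1},{"tx": 0,"ty": 0,"tz": 0,"spin": 0,"gripper": -1},{"tx": 0,"ty": 0,"tz": 0,"spin": 0,"gripper": -1},{"tx": 0,"ty": 0,"tz": 0,"spin": 0,"gripper": -1},{"tx": 0,"ty": 0,"tz": 0,"spin": 0,"gripper": -1},{"tx": 0,"ty": 0,"tz": 0,"spin": 0,"gripper": -1}]'

```text
clock: 15.9
position: [608.9, 211.3, 65.2]
ee_rot: [0.989, -0.149, 0.0, -0.0]
contact_force: [0.2, -0.7, -0.1]
gripper_width: 85.4
```

```bash
python3 z.py s14.png
```

```text
[608.92 211.35  65.18] [ 0.23 -0.73 -0.13] [ 0.03 -0.06  0.02]
org z 57 [ 93.3  98.4 106.6 108.9 109.1]
caddy (was 606.7,210.1) 353 [606.66 210.26]
```

View pics/s14.png

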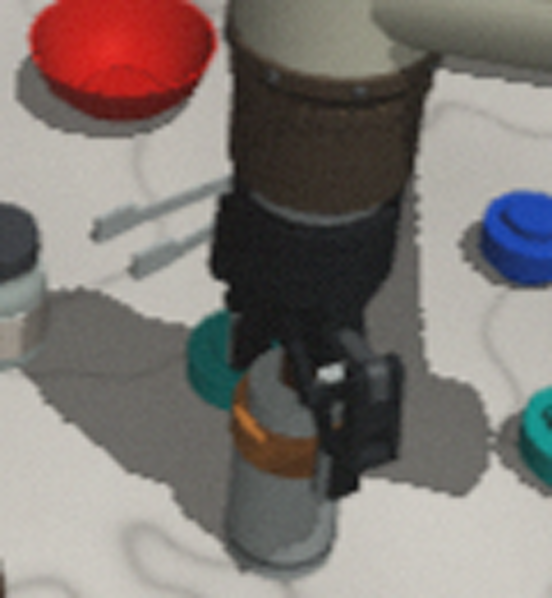

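Released, and the lid stays seated. Rising straight up to see and measure the knob.

play_rows --targets '[{"tx": 0,"ty": 0,"tz": -0.04,"spin": 0,"gripper": -1},{"tx": 0,"ty": 0,"tz": -0.1,"spin": 0,"gripper": -1},{"tx": 0,"ty": 0,"tz": -0.18,"spin": 0,"gripper": -1},{"tx": 0,"ty": 0,"tz": -0.27,"spin": 0,"gripper": -1},{"tx": 0,"ty": 0,"tz": -0.35,"spin": 0,"gripper": -1},{"tx": 0,"ty": 0,"tz": -0.4,"spin": 0,"gripper": -1},{"tx": 0,"ty": 0,"tz": -0.42,"spin": 0,"gripper": -1},{"tx": 0,"ty": 0,"tz": -0.42,"spin": 0,"gripper": -1}]'

```text
clock: 16.95
position: [608.8, 211.3, 170.2]
ee_rot: [0.989, -0.149, -0.0, -0.0]
contact_force: [0.4, 0.2, -0.3]
gripper_width: 85.4
```

```bash
cat > m.py <<'E'
from h import *
import sys
from scipy.optimize import least_squares
s=read_state();print(s['position'].round(2),s['contact_force'].round(2))
for cam in('scene','top'):
    d=get_image(cam);W=pts(d);f=d['frame'].astype(int)
    save(d,cam[0]+sys.argv[1],(230,130,350,260) if cam=='scene' else (130,120,250,220),s=4.6)
    near=np.hypot(W[...,0]-608,W[...,1]-211)<45
    mx=f.max(2);sat=f.max(2)-f.min(2)
    def fit(m,r,n):
        P=W[m&near];
        if len(P)<6: print(cam,n,len(P));return
        o=least_squares(lambda c:np.hypot(P[:,0]-c[0],P[:,1]-c[1])-r,[608,211],loss='soft_l1')
        print(cam,n,len(P),o.x.round(2),'rms',np.sqrt((o.fun**2).mean()).round(2),'z',P[:,2].min().round(1),P[:,2].max().round(1),'mid',((P.min(0)+P.max(0))/2).round(1),'mean',P.mean(0).round(1))
    cam_side=((W[...,0]-608)*.65+(W[...,1]-211)*.76>3) if cam=='scene' else True
    z=W[...,2]
    fit((z>87)&(z<105)&cam_side,31,'disc side')
    fit((z>109)&(z<120)&cam_side,24,'cap side')
    fit((z>126)&(z<136)&cam_side,9,'knob side')
    fit((z>137)&(z<144),6,'knob top')
    fit((z>105.5)&(z<110),27.5,'disc top')
    fit((z>121)&(z<125),16.5,'cap top')
    fit((z>10)&(z<70)&cam_side,29,'caddy')
E
python3 m.py 15.png
```

```text
[608.79 211.33 170.18] [ 0.4   0.21 -0.35]
scene disc side 137 [606.91 210.74] rms 0.67 z 87.0 105.0 mid [615.8 219.4  96. ] mean [625.5 227.8  96.4]
scene cap side 73 [607.15 210.75] rms 1.71 z 109.0 119.8 mid [613.3 221.1 114.4] mean [620.7 225.  114. ]
scene knob side 23 [607.28 210.64] rms 0.65 z 126.2 135.9 mid [611.9 214.6 131. ] mean [612.8 216.2 130.9]
scene knob top 44 [608.64 211.82] rms 2.13 z 137.1 143.0 mid [608.2 211.9 140. ] mean [608.5 212.  140.4]
scene disc top 139 [607.17 210.79] rms 2.44 z 105.6 109.8 mid [607.9 212.4 107.7] mean [618.6 219.9 107.6]
scene cap top 184 [607.6  212.27] rms 4.68 z 121.2 125.0 mid [607.8 211.7 123.1] mean [611.2 214.8 123.5]
scene caddy 383 [606.72 210.19] rms 0.81 z 10.0 69.9 mid [613.5 217.8  40. ] mean [624.3 225.8  40.8]
top disc side 55 [609.96 212.45] rms 0.57 z 88.2 105.0 mid [598.6 211.5  96.6] mean [592.  195.4  96.8]
top cap side 49 [608.32 212.1 ] rms 2.9 z 109.2 119.8 mid [596.1 211.  114.5] mean [593.9 201.6 112.7]
top knob side 28 [607.26 213.58] rms 7.65 z 126.0 135.4 mid [605.3 211.8 130.7] mean [602.9 211.1 128.2]
top knob top 44 [608.57 211.9 ] rms 2.1 z 137.4 143.7 mid [609.3 211.7 140.6] mean [608.6 211.8 140.7]
top disc top 94 [609.64 212.4 ] rms 2.24 z 105.6 109.9 mid [596.  211.7 107.8] mean [591.8 209.8 107.9]
top cap top 123 [607.24 213.78] rms 4.19 z 121.2 124.9 mid [604.5 211.6 123.1] mean [602.6 213.3 123.5]
top caddy 143 [609.79 212.08] rms 0.47 z 14.4 69.5 mid [602.3 204.   41.9] mean [592.9 195.8  41.3]
```

View pics/s15.png

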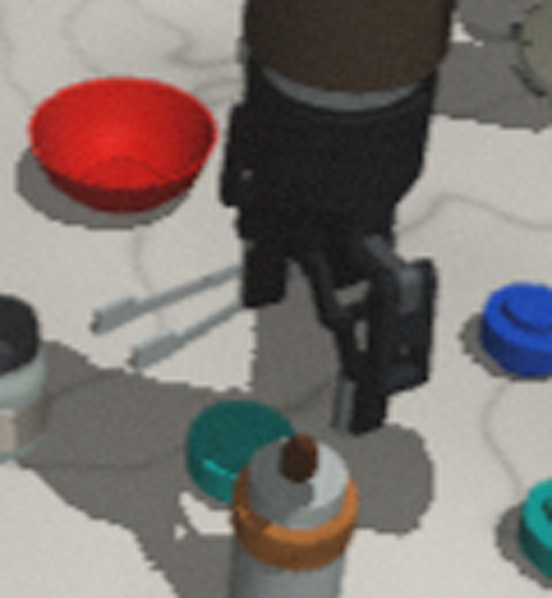

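View pics/t15.png

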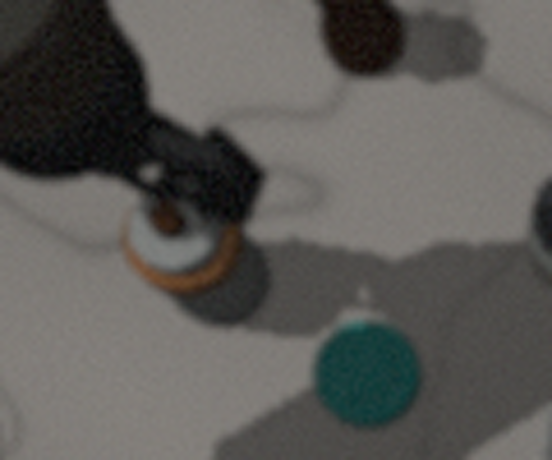

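The lid is home and level: disc top z≈107.7 against 107 expected, knob top ≈140.4 against 140, and its axis is within about 0.6 mm of the caddy's in both cameras. The knob is at about (608.6,211.8) and the TCP at (608.8,211.3). Next I'll narrow the fingers in the air and measure the tip offset at that opening.

play_rows --targets '[{"tx": 0,"ty": -0.001,"tz": 0,"spin": 0,"gripper": 0.4},{"tx": 0,"ty": -0.001,"tz": 0,"spin": 0,"gripper": 0.4},{"tx": 0,"ty": -0.001,"tz": 0,"spin": 0,"gripper": 0.4},{"tx": 0,"ty": -0.001,"tz": 0,"spin": 0,"gripper": 0.4},{"tx": 0,"ty": -0.001,"tz": 0,"spin": 0,"gripper": 0.4},{"tx": 0,"ty": -0.001,"tz": 0,"spin": 0,"gripper": 0.4},{"tx": 0,"ty": -0.001,"tz": 0,"spin": 0,"gripper": 0.4}]'

```text
clock: 17.92
position: [609.0, 211.6, 170.2]
ee_rot: [0.989, -0.149, 0.0, -0.0]
contact_force: [-0.3, -0.7, -0.7]
gripper_width: 25.6
```

Run:
```python
from h import *
for i in range(3):
    s=read_state();d=get_image('scene');W=pts(d)
    R=Rn.from_quat(s['ee_rot']).as_matrix();q=(W.reshape(-1,3)-s['position'])@R
    q=q[np.isfinite(q).all(1)];q=q[(abs(q[:,0])<14)&(abs(q[:,1])<40)&(q[:,2]<20)&(q[:,2]>-60)]
    print(s['position'].round(1),s['gripper_width'].round(1))
    for sg in(1,-1):
        z=q[q[:,1]*sg>6];t=z[z[:,2]>z[:,2].max()-12]
        print(sg,len(z),np.sort(z[:,2])[-5:].round(1),'y',np.percentile(t[:,1],[0,50,100]).round(1),'x',np.percentile(t[:,0],[0,50,100]).round(1))
save(d,'s16.png',(230,130,350,260),s=4.6)
```

```text
Traceback (most recent call last):
AttributeError: 'float' object has no attribute 'round'
```

```bash
cat > t2.py <<'E'
from h import *
import sys
for i in range(3):
    s=read_state();d=get_image('scene');W=pts(d)
    R=Rn.from_quat(s['ee_rot']).as_matrix();q=(W.reshape(-1,3)-s['position'])@R
    C=d['frame'].reshape(-1,3).max(1)
    ok=np.isfinite(q).all(1);q=q[ok];C=C[ok];q=q[(C<90)&(abs(q[:,0])<14)&(abs(q[:,1])<40)&(q[:,2]<20)&(q[:,2]>-60)]
    print(s['position'].round(1),round(s['gripper_width'],1))
    for sg in(1,-1):
        z=q[q[:,1]*sg>6];t=z[z[:,2]>z[:,2].max()-12]
        print(sg,len(z),np.sort(z[:,2])[-5:].round(1),'y',np.percentile(t[:,1],[0,50,100]).round(1),'x',np.percentile(t[:,0],[0,50,100]).round(1))
save(d,sys.argv[1],(230,130,350,260),s=4.6)
E
python3 t2.py s16.png
```

```text
[609.  211.6 170.2] 25.6
1 127 [-15.3 -15.  -14.7 -13.6 -12.2] y [12.4 14.  19.5] x [-5.5  3.3 11.3]
-1 123 [-17.1 -16.1 -15.2 -14.1 -13.6] y [-25.5 -19.7 -11.7] x [-5.9  6.8 12.2]
[609.  211.6 170.2] 25.9
1 128 [-15.2 -14.7 -13.5 -13.2 -13.2] y [11.8 14.  21.1] x [-5.2  3.6 11.1]
-1 120 [-17.  -16.2 -14.9 -14.6 -14.1] y [-26.5 -20.2 -11.8] x [-5.8  6.6 11.5]
[609.  211.6 170.2] 25.7
1 130 [-15.  -14.7 -14.3 -12.8 -10.9] y [12.5 14.3 21.7] x [-5.7  4.4 11.3]
-1 121 [-17.3 -15.1 -14.6 -14.1 -13.5] y [-25.8 -19.8 -11. ] x [-5.4  6.3 11.4]
```

View pics/s16.png

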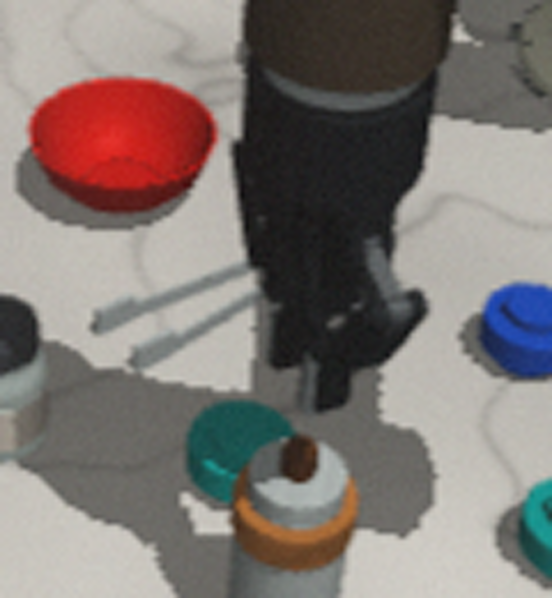

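Tips are about 13 mm behind the TCP at 25 mm opening. For tips at z≈126.5, just above the cap top at 123, the TCP should be at about 114. Lowering with a 34 mm opening.

play_rows --targets '[{"tx": -0.001,"ty": 0,"tz": 0.03,"spin": 0,"gripper": 0.2},{"tx": -0.001,"ty": 0,"tz": 0.08,"spin": 0,"gripper": 0.2},{"tx": -0.001,"ty": 0,"tz": 0.13,"spin": 0,"gripper": 0.2},{"tx": -0.001,"ty": 0,"tz": 0.17,"spin": 0,"gripper": 0.2},{"tx": -0.001,"ty": 0,"tz": 0.2,"spin": 0,"gripper": 0.2},{"tx": -0.001,"ty": 0,"tz": 0.215,"spin": 0,"gripper": 0.2},{"tx": -0.001,"ty": 0,"tz": 0.222,"spin": 0,"gripper": 0.2},{"tx": -0.001,"ty": 0,"tz": 0.222,"spin": 0,"gripper": 0.2},{"tx": -0.001,"ty": 0,"tz": 0.222,"spin": 0,"gripper": 0.2}]'

```text
clock: 19.25
position: [609.0, 211.8, 115.1]
ee_rot: [0.989, -0.149, 0.0, -0.0]
contact_force: [0.4, 0.3, -0.0]
gripper_width: 34.3
```

```bash
python3 t2.py s17.png; python3 m.py 17b.png | grep -E "scene|\["
```

```text
[609.  211.8 115.1] 34.3
1 140 [-7.4 -6.7  7.1  8.   8.5] y [23.  26.6 27.9] x [11.8 13.6 13.7]
-1 104 [-8.8 -8.8 -8.7 -8.5 -8.4] y [-22.5 -21.1 -12.3] x [-10.8   6.   11.4]
[608.9 211.8 115.1] 34.4
1 137 [-8.  -7.6 -7.2 -6.3  7.9] y [26.5 26.5 26.5] x [11.9 11.9 11.9]
-1 99 [-9.2 -8.1 -7.8 -7.7 -7.5] y [-26.  -19.6 -12.1] x [-11.    6.3  11.9]
[608.9 211.8 115. ] 34.2
1 135 [-7.5 -7.3 -7.3  6.3  7.9] y [25.2 26.3 27.4] x [12.6 13.3 14. ]
-1 105 [-8.9 -8.9 -7.9 -7.2 -6.5] y [-23.2 -19.1  -6.1] x [-11.2   3.9  10.7]
[608.86 211.71 114.95] [0.62 0.07 0.81]
scene disc side 142 [607.01 210.74] rms 0.76 z 87.0 105.0 mid [615.8 219.5  96. ] mean [625.7 227.6  96.3]
scene cap side 80 [606.9  210.84] rms 1.66 z 109.0 119.8 mid [613.6 219.9 114.4] mean [620.9 224.5 114. ]
scene knob side 20 [618.62 221.53] rms 2.58 z 126.6 135.8 mid [619.1 223.1 131.2] mean [619.4 221.3 132. ]
scene knob top 62 [609.63 210.54] rms 15.42 z 137.1 144.0 mid [610.  214.3 140.5] mean [612.1 212.8 140.5]
scene disc top 142 [607.26 210.85] rms 2.55 z 105.6 109.9 mid [608.3 212.1 107.7] mean [618.8 221.  107.7]
scene
[... 227 characters left out ...]
 212.49] rms 0.82 z 89.9 104.8 mid [596.6 205.2  97.4] mean [590.2 195.7  97.4]
top cap side 43 [608.18 213.04] rms 2.87 z 109.1 119.6 mid [594.3 211.  114.3] mean [591.3 206.5 112.1]
top knob side 22 [599.9  217.23] rms 6.42 z 126.0 135.8 mid [599.4 212.1 130.9] mean [599.3 214.4 128.4]
top knob top 11 [607.38 213.48] rms 12.68 z 137.8 142.6 mid [601.5 211.5 140.2] mean [601.9 212.3 139.9]
top disc top 77 [610.02 212.58] rms 2.28 z 105.6 110.0 mid [595.  212.4 107.8] mean [589.9 212.1 107.8]
top cap top 74 [607.24 211.43] rms 4.29 z 121.1 125.0 mid [599.2 212.2 123. ] mean [596.7 216.3 123.4]
top caddy 140 [609.63 212.04] rms 0.46 z 13.2 69.9 mid [601.7 203.9  41.5] mean [592.8 195.6  41.6]
```

View pics/s17.png

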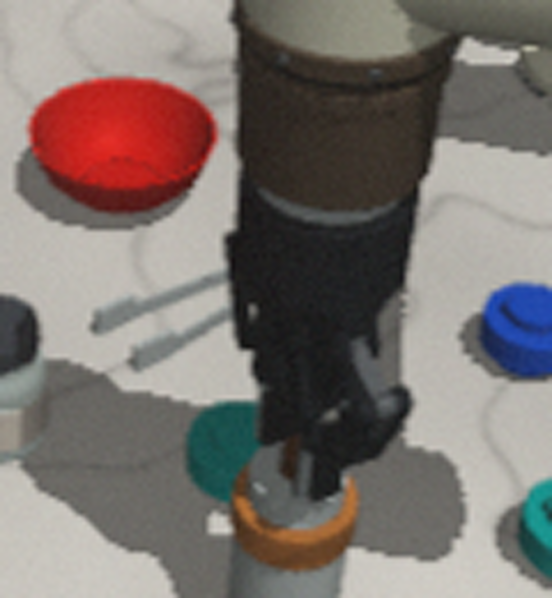

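The fingers straddle the knob with no contact force and the tips are about 4-5 mm above the cap top. Closing.

play_rows --targets '[{"tx": 0,"ty": 0,"tz": 0,"spin": 0,"gripper": 0.45},{"tx": 0,"ty": 0,"tz": 0,"spin": 0,"gripper": 0.6},{"tx": 0,"ty": 0,"tz": 0,"spin": 0,"gripper": 1},{"tx": 0,"ty": 0,"tz": 0,"spin": 0,"gripper": 1},{"tx": 0,"ty": 0,"tz": 0,"spin": 0,"gripper": 1},{"tx": 0,"ty": 0,"tz": 0,"spin": 0,"gripper": 1}]'

```text
clock: 20.25
position: [608.9, 211.7, 115.0]
ee_rot: [0.989, -0.149, 0.0, -0.0]
contact_force: [-0.8, 0.9, 2.5]
gripper_width: 15.5
```

```bash
python3 m.py 18.png | grep -E "^\[|side|caddy"
```

```text
[608.94 211.73 114.95] [-0.85  0.9   2.51]
scene disc side 142 [606.79 210.76] rms 0.85 z 87.2 105.0 mid [616.1 218.8  96.1] mean [626.2 227.2  96.3]
scene cap side 77 [607.22 211.03] rms 2.24 z 109.0 119.9 mid [616.  219.5 114.5] mean [621.3 224.7 113.8]
scene knob side 13 [612.28 219.75] rms 1.53 z 127.3 135.1 mid [616.6 220.4 131.2] mean [618.4 221.7 132.5]
scene caddy 388 [606.65 210.29] rms 0.76 z 10.5 69.9 mid [612.6 218.3  40.2] mean [623.9 226.1  40.9]
top disc side 51 [609.8  212.63] rms 1.2 z 87.7 104.9 mid [598.4 205.4  96.3] mean [591.4 194.4  96.3]
top cap side 42 [609.   212.82] rms 2.45 z 109.0 119.2 mid [592.9 210.4 114.1] mean [591.  204.3 112.7]
top knob side 17 [601.05 209.16] rms 4.43 z 126.0 135.7 mid [598.2 213.8 130.9] mean [598.2 212.1 129.5]
top caddy 145 [609.65 212.05] rms 0.48 z 10.8 69.9 mid [602.3 204.   40.3] mean [592.8 195.6  41.2]
```

View pics/s18.png

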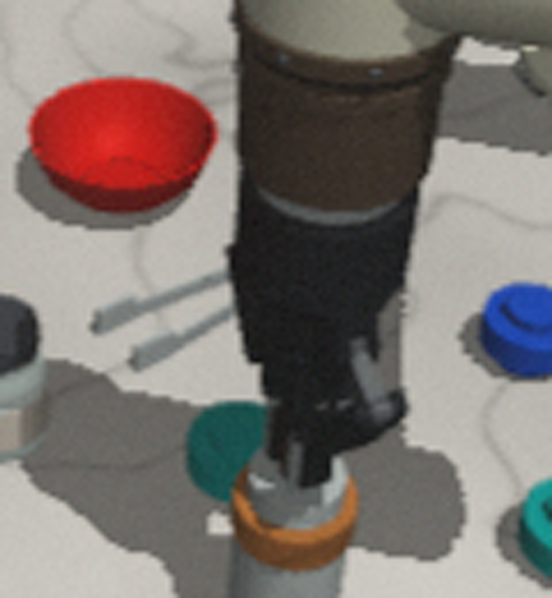

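The knob is gripped, and the lid and caddy haven't moved. Lifting slowly straight up.

play_rows --targets '[{"tx": 0,"ty": 0,"tz": -0.008,"spin": 0,"gripper": 1},{"tx": 0,"ty": 0,"tz": -0.018,"spin": 0,"gripper": 1},{"tx": 0,"ty": 0,"tz": -0.03,"spin": 0,"gripper": 1},{"tx": 0,"ty": 0,"tz": -0.045,"spin": 0,"gripper": 1},{"tx": 0,"ty": 0,"tz": -0.065,"spin": 0,"gripper": 1},{"tx": 0,"ty": 0,"tz": -0.09,"spin": 0,"gripper": 1},{"tx": 0,"ty": 0,"tz": -0.12,"spin": 0,"gripper": 1},{"tx": 0,"ty": 0,"tz": -0.15,"spin": 0,"gripper": 1},{"tx": 0,"ty": 0,"tz": -0.18,"spin": 0,"gripper": 1},{"tx": 0,"ty": 0,"tz": -0.2,"spin": 0,"gripper": 1},{"tx": 0,"ty": 0,"tz": -0.2,"spin": 0,"gripper": 1},{"tx": 0,"ty": 0,"tz": -0.2,"spin": 0,"gripper": 1}]'

```text
clock: 21.85
position: [608.5, 211.6, 164.3]
ee_rot: [0.989, -0.149, -0.0, 0.0]
contact_force: [0.8, 0.0, -0.7]
gripper_width: 14.8
```

```bash
python3 m.py 19.png | grep -E "^\[|disc|caddy"
```

```text
[608.55 211.58 164.34] [ 0.8   0.02 -0.65]
scene disc side 137 [606.81 210.95] rms 0.79 z 87.3 105.0 mid [616.2 219.3  96.1] mean [625.8 227.5  96.5]
scene disc top 256 [606.41 210.25] rms 4.47 z 105.5 109.9 mid [608.  211.7 107.7] mean [612.9 215.5 107.6]
scene caddy 385 [606.69 210.24] rms 0.79 z 10.0 69.6 mid [614.1 218.2  39.8] mean [624.2 226.   40.8]
top disc side 53 [609.97 212.45] rms 1.84 z 87.8 104.9 mid [599.5 207.9  96.4] mean [592.2 195.4  97. ]
top disc top 168 [611.6  213.93] rms 4.15 z 105.5 110.0 mid [604.3 211.6 107.8] mean [598.  204.8 108.2]
top caddy 143 [609.71 212.12] rms 0.48 z 13.2 69.6 mid [602.5 203.9  41.4] mean [592.7 195.8  41.4]
```

View pics/s19.png

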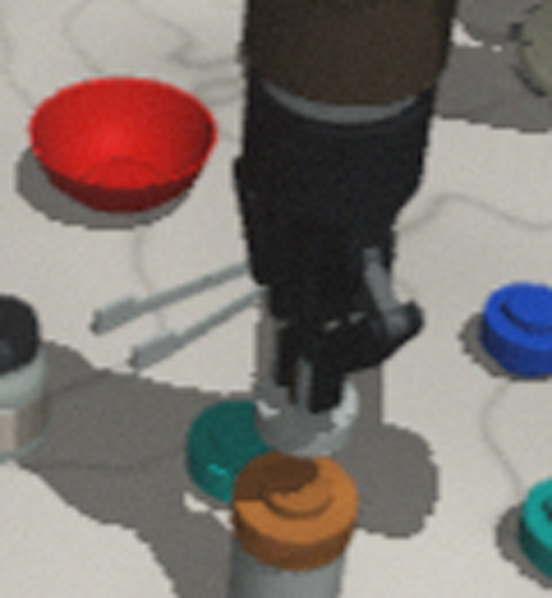

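The cap came up alone: the inner lid's boss is visible at (300,490) and neither lid nor caddy shifted. Carrying the cap to the bowl at this height.

```bash
python3 -c "
from h import *
plan(421.8,-137,164)"
```

```text
pos [608.5 211.5 164.2] axes x [ 0.956 -0.294 -0.001] tilt [-8.e-04 -4.e-04 -1.e+00] d [-1.867e+02 -3.485e+02 -2.000e-01] tool/250 [-0.3034  1.5523  0.002 ]
```

play_rows --targets '[{"tx": -0.006,"ty": 0.03,"tz": 0,"spin": 0,"gripper": 1},{"tx": -0.017,"ty": 0.09,"tz": 0,"spin": 0,"gripper": 1},{"tx": -0.033,"ty": 0.17,"tz": 0,"spin": 0,"gripper": 1},{"tx": -0.051,"ty": 0.26,"tz": 0,"spin": 0,"gripper": 1},{"tx": -0.068,"ty": 0.35,"tz": 0,"spin": 0,"gripper": 1},{"tx": -0.086,"ty": 0.44,"tz": 0,"spin": 0,"gripper": 1},{"tx": -0.104,"ty": 0.53,"tz": 0,"spin": 0,"gripper": 1},{"tx": -0.121,"ty": 0.62,"tz": 0,"spin": 0,"gripper": 1},{"tx": -0.137,"ty": 0.7,"tz": 0,"spin": 0,"gripper": 1},{"tx": -0.149,"ty": 0.76,"tz": 0,"spin": 0,"gripper": 1},{"tx": -0.156,"ty": 0.8,"tz": 0,"spin": 0,"gripper": 1},{"tx": -0.156,"ty": 0.8,"tz": 0,"spin": 0,"gripper": 1}]'

```text
clock: 23.45
position: [512.5, 31.6, 164.7]
ee_rot: [0.989, -0.149, 0.0, -0.0]
contact_force: [0.5, -0.1, -0.4]
gripper_width: 15.1
```

```bash
python3 -c "
from h import *
plan(421.8,-137,164);s=read_state();print(s['joints'].round(2),s['gripper_width'])"
```

```text
pos [512.5  31.6 164.7] axes x [ 0.955 -0.295  0.   ] tilt [ 2.e-04  1.e-04 -1.e+00] d [ -90.7 -168.6   -0.7] tool/250 [-0.1478  0.7512  0.0028]
[ 0.38  0.25 -0.34  0.   -0.98  0.89] 15.087117719866457
```

play_rows --targets '[{"tx": -0.006,"ty": 0.03,"tz": 0,"spin": 0,"gripper": 1},{"tx": -0.018,"ty": 0.09,"tz": 0,"spin": 0,"gripper": 1},{"tx": -0.033,"ty": 0.17,"tz": 0,"spin": 0,"gripper": 1},{"tx": -0.051,"ty": 0.26,"tz": 0,"spin": 0,"gripper": 1},{"tx": -0.069,"ty": 0.35,"tz": 0,"spin": 0,"gripper": 1},{"tx": -0.087,"ty": 0.44,"tz": 0,"spin": 0,"gripper": 1},{"tx": -0.104,"ty": 0.53,"tz": 0,"spin": 0,"gripper": 1},{"tx": -0.12,"ty": 0.61,"tz": 0,"spin": 0,"gripper": 1},{"tx": -0.134,"ty": 0.68,"tz": 0,"spin": 0,"gripper": 1},{"tx": -0.143,"ty": 0.73,"tz": 0,"spin": 0,"gripper": 1},{"tx": -0.148,"ty": 0.751,"tz": 0,"spin": 0,"gripper": 1},{"tx": -0.148,"ty": 0.751,"tz": 0,"spin": 0,"gripper": 1}]'

```text
clock: 24.95
position: [422.0, -136.7, 164.7]
ee_rot: [0.989, -0.149, 0.0, -0.0]
contact_force: [0.1, -0.0, -0.9]
gripper_width: 15.4
```

```bash
cat > b.py <<'E'
from h import *
import sys
from scipy.optimize import least_squares
plan(421.8,-137,100);s=read_state();print(s['contact_force'].round(2),round(s['gripper_width'],1))
for cam in('scene','top'):
    d=get_image(cam);W=pts(d);f=d['frame'].astype(int);save(d,cam[0]+sys.argv[1],(190,90,350,250) if cam=='scene' else (130,130,380,300),s=3)
    red=(f[...,0]>90)&(f[...,0]-np.maximum(f[...,1],f[...,2])>50)
    P=W[red&(W[...,2]>44)&(W[...,2]<56)]
    o=least_squares(lambda c:np.hypot(P[:,0]-c[0],P[:,1]-c[1])-64,[422,-137],loss='soft_l1',f_scale=1);print(cam,'bowl',len(P),o.x.round(1),((P.min(0)+P.max(0))/2).round(1))
    p=s['position'];sat=f.max(2)-f.min(2);mx=f.max(2)
    q=W-p; m=(np.hypot(q[...,0],q[...,1])<32)&(q[...,2]<15)&(q[...,2]>-20)&(mx>60)&(sat<35)
    Q=W[m];print(cam,'cap pts',len(Q),((Q.min(0)+Q.max(0))/2).round(1),Q.min(0).round(1),Q.max(0).round(1)) if len(Q) else 0
E
python3 b.py 20.png;python3 m.py 20l.png | grep -E "disc|caddy"
```

```text
pos [ 422.  -136.7  164.7] axes x [ 0.956 -0.295  0.   ] tilt [ 2.e-04  0.e+00 -1.e+00] d [ -0.2  -0.3 -64.7] tool/250 [-0.0004  0.0013  0.2587]
[ 0.09 -0.02 -0.87] 15.4
scene bowl 185 [ 422.7 -135.6] [ 422.9 -136.9   48.6]
scene cap pts 137 [ 422.1 -135.8  168.3] [ 398.1 -159.9  157.8] [ 446.2 -111.6  178.7]
scene disc side 142 [606.92 210.56] rms 0.82 z 87.3 104.9 mid [615.6 219.6  96.1] mean [625.5 227.7  96.4]
scene disc top 256 [606.29 210.28] rms 4.38 z 105.5 110.0 mid [608.2 211.4 107.7] mean [612.5 215.  107.7]
scene caddy 382 [606.66 210.18] rms 0.8 z 10.1 70.0 mid [613.2 218.4  40. ] mean [624.  226.1  40.7]
top disc side 61 [609.86 212.63] rms 3.3 z 88.4 105.0 mid [599.8 208.7  96.7] mean [594.2 194.6  98. ]
top disc top 250 [609.46 212.15] rms 4.38 z 105.5 110.0 mid [608.4 212.4 107.7] mean [608.1 211.8 108. ]
top caddy 147 [609.83 212.13] rms 0.47 z 11.1 69.6 mid [602.  203.5  40.4] mean [592.8 195.7  41.1]Traceback (most recent call last):
  File "b.py", line 9, in <module>
    o=least_squares(lambda c:np.hypot(P[:,0]-c[0],P[:,1]-c[1])-64,[422,-137],loss='soft_l1',f_scale=1);print(cam,'bowl',len(P),o.x.round(1),((P.min(0)+P.max(0))/2).round(1))
                                                                                                                                              ~~~~~^^^
    return umr_minimum(a, axis, None, out, keepdims, initial, where)
ValueError: zero-size array to reduction operation minimum which has no identity
```

View pics/s20.png

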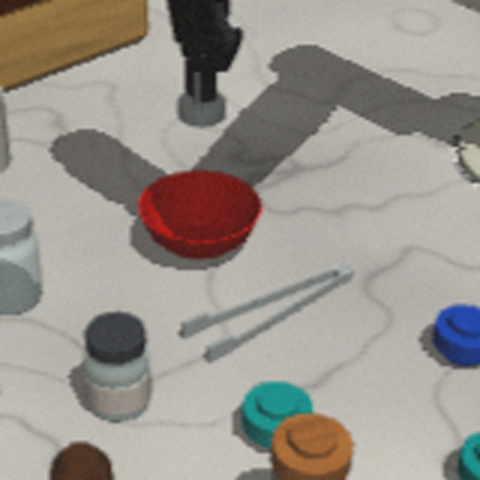

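View pics/t20.png

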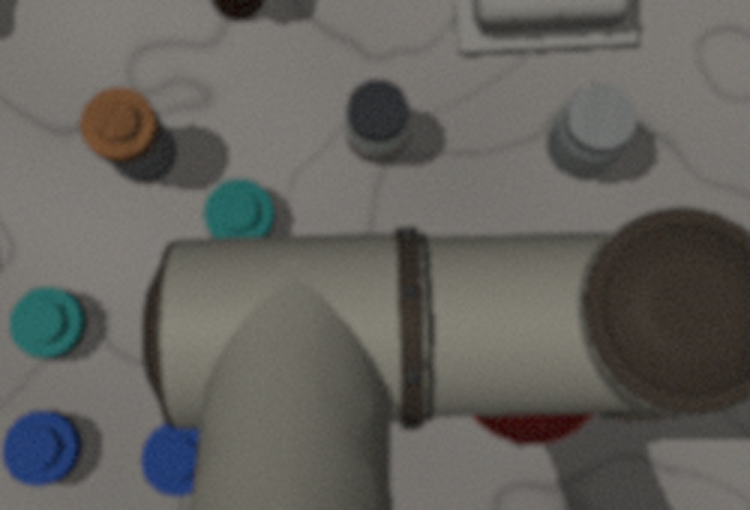

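Cap held level at about (422,-136), lower edge z≈157, over the bowl's centre at about (422,-137). The inner lid and caddy are unchanged. Lowering so the cap's edge is roughly 35-40 mm above the rim.

play_rows --targets '[{"tx": 0,"ty": 0,"tz": 0.03,"spin": 0,"gripper": 1},{"tx": 0,"ty": 0,"tz": 0.07,"spin": 0,"gripper": 1},{"tx": 0,"ty": 0,"tz": 0.12,"spin": 0,"gripper": 1},{"tx": 0,"ty": 0,"tz": 0.17,"spin": 0,"gripper": 1},{"tx": 0,"ty": 0,"tz": 0.21,"spin": 0,"gripper": 1},{"tx": 0,"ty": 0,"tz": 0.25,"spin": 0,"gripper": 1},{"tx": 0,"ty": 0,"tz": 0.27,"spin": 0,"gripper": 1},{"tx": 0,"ty": 0,"tz": 0.275,"spin": 0,"gripper": 1},{"tx": 0,"ty": 0,"tz": 0.275,"spin": 0,"gripper": 1},{"tx": 0,"ty": 0,"tz": 0.275,"spin": 0,"gripper": 1},{"tx": 0,"ty": 0,"tz": 0.275,"spin": 0,"gripper": 1},{"tx": 0,"ty": 0,"tz": 0.275,"spin": 0,"gripper": 1}]'

```text
clock: 26.65
position: [422.1, -136.5, 96.1]
ee_rot: [0.989, -0.149, 0.0, -0.0]
contact_force: [-0.4, -0.5, 0.7]
gripper_width: 15.3
```

```bash
python3 b.py 21.png 2>/dev/null;python3 m.py 21l.png | grep -E "disc|caddy"; python3 -c "
from h import *
print(read_state()['joint_vel'].round(4))"
```

```text
pos [ 422.1 -136.5   96.1] axes x [ 0.956 -0.294  0.   ] tilt [ 4.e-04  0.e+00 -1.e+00] d [-0.3 -0.5  3.9] tool/250 [-0.0005  0.0021 -0.0157]
[-0.42 -0.49  0.7 ] 15.3
scene bowl 139 [ 422.3 -136. ] [ 422.1 -136.4   48.5]
scene cap pts 126 [ 421.5 -133.2   99.5] [ 396.7 -155.4   88. ] [ 446.3 -111.   111. ]
scene disc side 135 [606.94 210.69] rms 1.77 z 87.0 105.0 mid [615.9 219.4  96. ] mean [626.2 227.1  96.3]
scene disc top 258 [606.48 210.  ] rms 4.28 z 105.5 110.0 mid [608.2 211.8 107.8] mean [611.9 215.4 107.6]
scene caddy 384 [606.61 210.08] rms 0.76 z 10.1 69.9 mid [612.9 218.1  40. ] mean [623.9 226.   40.6]
top disc side 55 [609.77 212.65] rms 2.41 z 88.3 105.0 mid [603.7 205.   96.6] mean [594.7 194.   97. ]
top disc top 260 [609.48 212.23] rms 4.36 z 105.5 109.9 mid [608.5 211.  107.7] mean [606.9 211.3 107.9]
top caddy 143 [609.68 212.07] rms 0.44 z 10.8 69.7 mid [602.2 203.7  40.3] mean [592.8 195.7  40.7]
[ 0.0015 -0.0007 -0.0008 -0.0007  0.0006  0.0005]
```

View pics/s21.png

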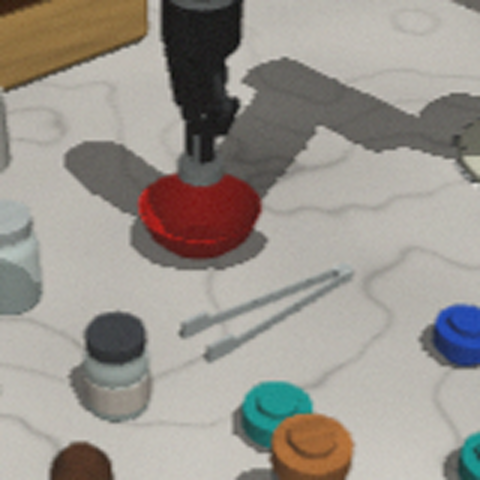

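The picture shows the cap level over the middle of the bowl at (200,175), lower edge z≈88, about 38 mm above the rim, and still. The inner lid is home in the caddy and nothing else has moved. Handing in.

```bash
python3 -c "
from bench import *
print(job_done())"
```

```text
the job is handed in; nothing more can be done
None
```

The job is handed in; `job_done()` gave no verdict, so the result rests on my own checks below. I moved the double lid onto the caddy in one piece and pressed it home with about 10 N. I then released it, lifted the cap off by its knob and held it over the red bowl. It took about 27 s of the 64 s allowed.

**Last checks:**
- **Inner lid:** home and level in the caddy. Disc top measures z≈107.7 mm against 107 expected, and its axis is within about 1 mm of the caddy's in both cameras.
- **Caddy and bowl:** the caddy's fitted position never shifted by more than about 0.3 mm in either camera. The bowl stayed within about 1–2 mm.
- **Cap:** gripped at 15.3 mm opening, still and level by eye. It is within about 3 mm of the bowl's centre, lower edge z≈88 mm, about 38 mm above the rim.
- **Bystanders:** checked by eye only; none appeared moved in the last pictures.

**Disagreements:**
- **Fingertip position:** in the camera the tips sat about 26–27 mm farther back than the description says. They were 13 mm behind the TCP nearly shut and 25 mm behind it open, not 14 mm ahead. I used the camera values, and the contacts at the lid and knob agreed with them.
- **Camera fits:** the two cameras' caddy positions differ by about 3 mm in x and 2 mm in y, and the knob-gripped opening read 15–15.5 mm for an 18 mm knob.

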